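# Load the beaker drying stand and walk it up to the dryer

## Task

Hang every rinsed beaker upside down on a peg of the drying stand, one to a peg. Then walk the heavy stand forward by pushing in turn on its two rear steel corner plates (no other part of it: the plaster chips and the pegs bend) until its whole front stands flush against the dryer's stop rail with the beakers still on their pegs. Last, start the dryer by giving its timer knob a quarter turn clockwise; leave the mug, glaze jar and banding wheel where they are.

Things in the scene. Friction and masses are not known exactly. Their poses are not given: they have to be found in the camera images.
- stand: drying stand, 150 mm deep (x) by 300 mm wide (y), about 2.3 kg plus beakers: a steel tray with steel corner plates holding a white plaster slab whose top is 42 mm above the bench, with three pegs in a row along y at 95 mm spacing, 22 mm ahead of the middle. Origin: middle of its underside. x points forward, to the dryer; y to its left. Loose on the bench; sliding it takes about 10 to 20 N, and a push on one rear corner also turns it
- slab: the white plaster slab (134 by 288 mm, top 42 mm above the bench) and the three pegs, fixed in the stand; the parts of the stand not to be pushed or gripped. Same origin and axes as the stand
- rear_left (a point): middle of the outer (rear) face of the left (+y) rear steel corner plate of the stand, the place to push: plate 55 mm wide, from 0 to 46 mm above the bench, standing 8 mm proud of the plaster behind. Axes as the stand's
- rear_right (a point): middle of the outer (rear) face of the right (-y) rear steel corner plate of the stand, the place to push: plate 55 mm wide, from 0 to 46 mm above the bench, standing 8 mm proud of the plaster behind. Axes as the stand's
- front_left (a point): left (+y) end of the front face of the stand, 10 mm above the bench; it must come up to the near face of the dryer's stop rail. Axes as the stand's
- front_right (a point): right (-y) end of the front face of the stand, 10 mm above the bench; it must come up to the near face of the dryer's stop rail. Axes as the stand's
- peg1 (a point): centre of the flat top of the left (+y) upright peg of the stand: steel rod 12 mm thick with a black rubber head 32 mm in diameter and 12 mm high; the top is 130 mm above the stand's underside and 88 mm above the plaster. An inverted beaker slips over the head (8 mm play all round) and its floor rests on it, its rim then 16 mm above the plaster. Axes as the stand's
- peg2 (a point): centre of the flat top of the middle upright peg of the stand: steel rod 12 mm thick with a black rubber head 32 mm in diameter and 12 mm high; the top is 130 mm above the stand's underside and 88 mm above the plaster. An inverted beaker slips over the head (8 mm play all round) and its floor rests on it, its rim then 16 mm above the plaster. Axes as the stand's
- peg3 (a point): centre of the flat top of the right (-y) upright peg of the stand: steel rod 12 mm thick with a black rubber head 32 mm in diameter and 12 mm high; the top is 130 mm above the stand's underside and 88 mm above the plaster. An inverted beaker slips over the head (8 mm play all round) and its floor rests on it, its rim then 16 mm above the plaster. Axes as the stand's
- beaker1_mid (a point): orange terracotta unglazed straight cylindrical beaker, 56 mm outside diameter, 78 mm tall, wall 4 mm (bore 48 mm), floor 6 mm thick, 160 g. Point: on its axis, half-way up (39 mm from foot and from rim). Its z axis points along its axis from the foot to the open mouth. It starts lying on its side in the cradle with the mouth sloping 20 degrees downhill. Some starts lack one beaker. Hung on a peg, its z axis points down and this point lies 33 mm below the peg's top
- beaker2_mid (a point): cream unglazed straight cylindrical beaker, 56 mm outside diameter, 78 mm tall, wall 4 mm (bore 48 mm), floor 6 mm thick, 160 g. Point: on its axis, half-way up (39 mm from foot and from rim). Its z axis points along its axis from the foot to the open mouth. It starts lying on its side in the cradle with the mouth sloping 20 degrees downhill. Some starts lack one beaker. Hung on a peg, its z axis points down and this point lies 33 mm below the peg's top
- beaker3_mid (a point): brown unglazed straight cylindrical beaker, 56 mm outside diameter, 78 mm tall, wall 4 mm (bore 48 mm), floor 6 mm thick, 160 g. Point: on its axis, half-way up (39 mm from foot and from rim). Its z axis points along its axis from the foot to the open mouth. It starts lying on its side in the cradle with the mouth sloping 20 degrees downhill. Some starts lack one beaker. Hung on a peg, its z axis points down and this point lies 33 mm below the peg's top
- cradle: fixed wooden draining cradle, 305 mm long (y) by about 105 mm (x), with a board that slopes 20 degrees down to its -x side, a lip 8 mm high along the low edge, and pairs of 5 mm high battens between which the beakers lie, 95 mm apart along y, mouths towards the low (-x) side. Origin: on the bench under its middle
- dryer: fixed white warm-air dryer 190 mm high, its louvred outlet behind a steel stop rail that is 440 mm long (y) and 30 mm high. Origin: on the bench at the middle of the near face of the rail. x points away from the stand, into the dryer; y along the rail. The front of the stand goes against this face
- timer (a joint): the dryer's timer knob, radians turned clockwise seen from above; 0 is off, 1.57 (the red mark) a quarter turn; light friction (0.06 N m), stays where it is left
- timer_grip (a point): point on the axis of the timer knob at the height to grip it: a black knob of 44 mm diameter with a bar across it along this point's x axis (42 mm long, 14 mm wide, reaching from 23 mm below this point to 7 mm above) on a fixed grey box 100 by 100 by 50 mm, right of the stand. The axes turn with the knob
- mug: blue glazed mug, 80 mm diameter, 90 mm tall, bystander. Origin: middle of its underside
- glaze_jar: amber glaze jar with white cap, 76 mm diameter, 110 mm tall, bystander. Origin: middle of its underside
- banding_wheel: blue cast banding wheel, 190 mm diameter, 78 mm high, bystander. Origin: middle of its underside
Things that resemble listed ones, but are neither listed nor needed, are in the scene too. What is shaped like the part that bears beaker2_mid but green or turquoise is not meant.

How it is judged:
On the way, in this order (a step that is already met when the one before it is completed fails the run):
1. every beaker hangs upside down on a peg (angle between each of beaker1_mid, beaker2_mid, beaker3_mid's own z axis and vertical above 2.9 rad and z of beaker1_mid in the frame of stand between 0.085 and 0.107 m and (horizontal distance between beaker1_mid and peg1 below 0.014 m or horizontal distance between beaker1_mid and peg2 below 0.014 m or horizontal distance between beaker1_mid and peg3 below 0.014 m) and z of beaker2_mid in the frame of stand between 0.085 and 0.107 m and (horizontal distance between beaker2_mid and peg1 below 0.014 m or horizontal distance between beaker2_mid and peg2 below 0.014 m or horizontal distance between beaker2_mid and peg3 below 0.014 m) and z of beaker3_mid in the frame of stand between 0.085 and 0.107 m and (horizontal distance between beaker3_mid and peg1 below 0.014 m or horizontal distance between beaker3_mid and peg2 below 0.014 m or horizontal distance between beaker3_mid and peg3 below 0.014 m)), for 0.3 s.
2. the loaded stand is flush against the stop rail (all of step 1 and x of each of front_left, front_right in the frame of dryer above -0.008 m and y of stand in the frame of dryer between -0.07 and 0.07 m), for 0.2 s.
3. the timer is turned a quarter turn with the stand in place (value of joint timer between 1.15 and 2 rad and x of each of front_left, front_right in the frame of dryer above -0.008 m and y of stand in the frame of dryer between -0.07 and 0.07 m), for 0.2 s.
At the end, for the whole second after the job is handed in: Every beaker inverted on a peg (within 14 degrees, 14 mm of its axis, floor on the head); both front ends of the stand within 8 mm of the rail, the stand within the rail's length (70 mm off centre at most) and still; timer between 1.15 and 2.0 rad; bystanders not moved (all of step 1 and all of step 3 and linear speed of stand below 0.02 m/s); the robot touches nothing.
It fails at once if the fingers bear on the plaster slab or the pegs (over 6 N) (contact force between the fingers and slab above 6 N).
It fails at once if the mug is moved more than 30 mm (distance of mug from where it was at the start of the episode above 0.03 m).
It fails at once if the glaze jar is moved more than 30 mm (distance of glaze_jar from where it was at the start of the episode above 0.03 m).
It fails at once if the banding wheel is moved more than 30 mm (distance of banding_wheel from where it was at the start of the episode above 0.03 m).
Of beaker1, beaker2, beaker3 only 2 to 3 are there at a start; the rules pass over those that are not, and their reading is None.
At some moment in a run one of stand may be knocked a few centimetres aside while the robot is not near it.
It also fails if it takes over 210 s, if anything falls off the work surface, if the arm or the gripper's body presses on something with over 40 N, if the wrist force passes 120 N, or if a joint passes its speed limit or range.

## Robot

A 7-joint arm with a two-finger parallel gripper is mounted at the origin on the work surface. World frame = base frame: x ahead of the robot, y to its left, z up, the work surface at z = 0. Lengths are in m, angles in rad, forces in N, time in s.
With the tool pointing down it reaches from about 0.35 to 0.9 m from the base axis. Payload 8.1 kg.
Tool frame: the origin (TCP) lies between the finger pads; the fingertips stand ahead of it and the grasp point (between the pads) is the TCP (arm.nose_length is the z of the fingertips in the tool frame, in m); z points along the fingers, y is the line along which they close (so a half turn about z gives the same grasp; the last joint's range is limited). The gripper opens to 92 mm and grips with 3 to 60 N. Pads are 19 mm wide; open, the fingers measure 130 mm over their backs; the gripper's body (75 mm by 190 mm) begins 47 mm behind the grasp point.
Start: joints at [1.245, 0.434, 0.025, 1.573, -0.012, 1.134, -0.075], TCP at [0.138, -0.61, 0.246] pointing down, gripper open.
Joint ranges: [-2.62, 2.62], [-0.44, 2.09], [-1.27, 1.32], [0.08, 2.57], [-1.32, 4.46], [0.12, 2], [-2.74, 2.74]. Speed limits (rad/s): [2.22, 2.22, 3.01, 3.01, 3.14, 3.14, 3.14].

## Interface

Orientations are given as a rotation vector (axis times angle).
In Python, from cell import sensors, optics, arm gives the robot as it stands.
- The arm moves only by the tool arm_command, never from a script. Its argument "deltas" is one flat list of numbers, 7 for each row, row after row: the turn, a rotation vector about the world's x, y, z as a fraction of full scale, then the shift along the world's x, y, z as a fraction of full scale, then the finger opening in mm, from 0 to 91.8. In form: [wx, wy, wz, dx, dy, dz, fingers, wx, wy, wz, dx, dy, dz, fingers, ...]. A call has 1 to 20 rows; each row is the pose to reach, as a shift and turn from the pose commanded when the call began; what a row does not reach only later rows make up. Full scale, the value 1, is 1 m for a shift and 90 degrees for a turn. A row lasts 1/10 s, in which the tool goes at most 50 mm and 8.59 degrees, less where a joint would pass 70% of its speed; a pose out of reach is approached as far as the arm can. A call with a number of a shift or a turn outside -1 to 1 is refused whole. A call with a gripper value outside its range is refused whole. The fingers move at their own pace and stop on an object; "force" is the grip in N (left out, the last holds). Time passes only in rows, so rows that repeat a pose let the fingers close. It gives the time, the measured TCP pose, the force, the opening and the grip force at its end, in the units of the state.
- sensors.observe(): the state, without advancing time (a new reading comes with each control period).
- optics.get_image(name): name is "side" or "top" or "wrist"; returns the picture (420x560x3 uint8, blue, green, red); there is no depth.
- optics.calibration(name): a dict with "camera_matrix" (3x3 intrinsics, pixels), "D" ([k1, k2, p1, p2, k3] as OpenCV has them; the pictures are not rectified), "rvec" (rotation vector, rad) and "tvec" (3), from world to camera coordinates, as OpenCV has them. Camera axes: x right, y down, z forward; pixel columns grow to the right and rows downward; lengths in m; the calibration is good to about 2 mm. A picture is of the moment at which its call begins: read the wrist's pose just before it. calibration takes no time and is no camera call; for the wrist camera it gives the pose at the moment of the call.
- arm.sign_off(): hands the job in; it is judged then, once.
The state is a dict: "clock": time; "joints": joint angles; "dq": joint speeds; "joint_efforts": joint torques, N m; "position": TCP position; "ee_rot": TCP orientation; "force": force on the tool from outside, world axes, zero at the start; "ft_torque": the same for the moment, N m; "width": opening from 0.0 (shut) to 1.0 (fully open); "gripper_force": force on a finger pad.
Only numpy, scipy, OpenCV 4.12 (cv2) and the standard library are available. Lean on these libraries where they do the work, as an engineer would, in place of code of your own. Each camera call takes 0.05 s, during which the arm holds its last target. There are 200 camera calls.

## Working session

There is one attempt and no reset: what is moved stays moved. The work goes in short steps, Python scripts to look and compute and a tool call to move; the robot and the scene stay as the last step left them, time stands still between calls to the robot, and variables do not carry over. Pictures are saved under pics/ and viewed, at most 14 in all, crops included, and the job is handed in when it is done.

Besides the shell and the picture viewer there is one more tool, called after "Emit:" by a JSON object that holds its "op" and its "data", one argument or row to a line. arm_command: Moves the arm, as the interface text tells. Its arguments: {"type":"object","properties":{"deltas":{"type":"array","items":{"type":"number"}},"force":{"type":"number"}},"required":["deltas"]}

```bash
ls; mkdir -p pics; cat > h.py <<'E'
import numpy as np,cv2
from cell import sensors,optics,arm
def snap(n,f):
    c=optics.calibration(n); im=np.array(optics.get_image(n)); cv2.imwrite(f'pics/{f}.png',im); return im,c
E
python3 - <<'E'
from h import *
s=sensors.observe(); print(s, arm.nose_length)
for n in ['side','top']:
    im,c=snap(n,n+'0'); print(n,{k:np.round(v,4).tolist() for k,v in c.items()})
E
```

```text
pics
{'clock': 0.0, 'joints': array([ 1.24540347,  0.43520859,  0.02497202,  1.57408732, -0.01158502,
        1.13398824, -0.07511243]), 'dq': array([-1.44181064e-03, -1.15995457e-04, -1.73155797e-05, -1.52898214e-03,
        5.03003988e-04, -2.38057630e-05,  1.59492075e-03]), 'joint_efforts': array([ 1.25049537e-03, -6.67833853e+01,  9.85997804e-01, -3.14459896e+01,
       -6.03896356e-02,  4.29528253e-02,  1.70580051e-04]), 'position': array([ 0.13793499, -0.60910356,  0.24495766]), 'ee_rot': array([-3.12063042e+00, -3.48953816e-01,  5.08194140e-04]), 'force': array([0.16764235, 0.07654689, 0.31147425]), 'ft_torque': array([0.06406265, 0.00356737, 0.06661783]), 'gripper_force': 0.0, 'width': 1.000182418816635} 0.019
side {'camera_matrix': [[416.9299, 0.0, 280.3913], [0.0, 416.9299, 207.2531], [0.0, 0.0, 1.0]], 'D': [-0.126, 0.0, 0.0, 0.0, 0.0], 'rvec': [0.1958, -2.6577, 1.5662], 'tvec': [0.4698, 0.2027, 1.3641]}
top {'camera_matrix': [[527.0464, 0.0, 281.8323], [0.0, 527.0464, 208.5928], [0.0, 0.0, 1.0]], 'D': [0.0216, 0.0, 0.0, 0.0, 0.0], 'rvec': [2.1883, -2.0259, 0.2127], 'tvec': [-0.1423, 0.4997, 1.5702]}
```

View pics/top0.png

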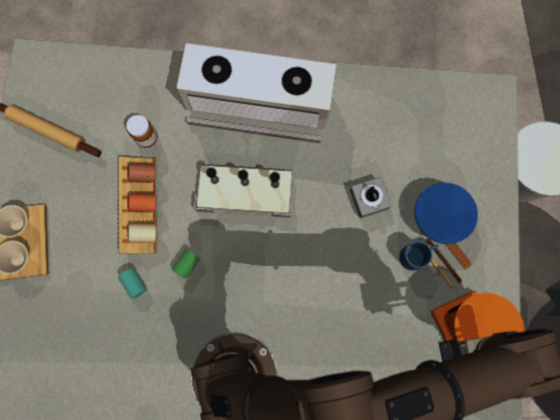

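View pics/side0.png

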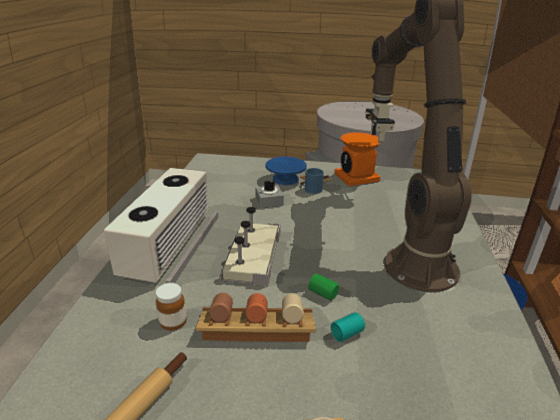

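The top view shows the stand at (243,190), with pegs at (212,173), (243,175) and (275,178). The cradle is at (138,205), with brown (141,172), orange (141,202) and cream (141,232) beakers. The knob is at (371,195), the jar at (141,130), the mug at (417,255) and the wheel at (446,212).

Things that could be mistaken for the beakers: green (186,263) and turquoise (131,282) cylinders, and pale cups on another tray (12,220) and (12,258). I choose the three in the cradle and will check them in one close crop.

```bash
python3 - <<'E'
import cv2,numpy as np
t=cv2.imread('pics/top0.png');s=cv2.imread('pics/side0.png')
a=cv2.resize(t[140:265,100:300],None,fx=4,fy=4,interpolation=3)[:, :400]
a=cv2.resize(t[145:265,105:165],None,fx=5,fy=5,interpolation=3)
b=cv2.resize(s[280:350,190:325],None,fx=3.5,fy=3.5,interpolation=3)
o=np.zeros((600,300+b.shape[1],3),np.uint8);o[:600,:300]=a;o[:b.shape[0],300:]=b
cv2.imwrite('pics/crop0.png',o);print(o.shape)
E
```

```text
(600, 772, 3)
```

View pics/crop0.png

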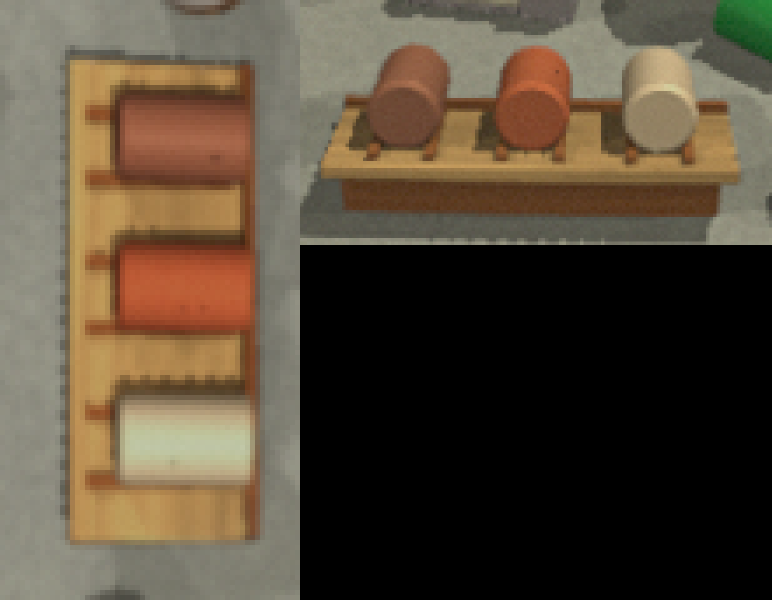

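The crop confirms three beakers in the cradle: closed feet face left in the top view (+y), mouths face right (-y) against the lip. Now I'll measure.

```bash
cat >> h.py <<'E'
def ray(c,px):
    R=cv2.Rodrigues(np.array(c['rvec'],float))[0]; t=np.array(c['tvec'],float).ravel()
    u=cv2.undistortPoints(np.array(px,float).reshape(-1,1,2),np.array(c['camera_matrix']),np.array(c['D'],float)).reshape(-1,2)
    d=np.c_[u,np.ones(len(u))]@R; return -R.T@t,d/np.linalg.norm(d,axis=1)[:,None]
def plane(c,px,z):
    o,d=ray(c,px); return o+d*((z-o[2])/d[:,2])[:,None]
def tri(c1,p1,c2,p2):
    o1,d1=ray(c1,[p1]);o2,d2=ray(c2,[p2]);A=np.c_[d1[0],-d2[0]]
    s=np.linalg.lstsq(A,o2-o1,rcond=None)[0];a=o1+s[0]*d1[0];b=o2+s[1]*d2[0]
    return (a+b)/2,np.linalg.norm(a-b)
def proj(c,P):
    return cv2.projectPoints(np.array(P,float).reshape(-1,3),np.array(c['rvec'],float),np.array(c['tvec'],float),np.array(c['camera_matrix']),np.array(c['D'],float))[0].reshape(-1,2)
def blobs(m,amin=20):
    n,l,st,ce=cv2.connectedComponentsWithStats(m.astype(np.uint8)); return [(st[i],ce[i]) for i in range(1,n) if st[i,4]>=amin]
E
python3 - <<'E'
from h import *
t=cv2.imread('pics/top0.png');s=cv2.imread('pics/side0.png');ct=optics.calibration('top');cs=optics.calibration('side')
for c in (ct,cs): print(np.round(ray(c,[[280,210]])[0],3))
ht=cv2.cvtColor(t,cv2.COLOR_BGR2HSV);hs=cv2.cvtColor(s,cv2.COLOR_BGR2HSV)
for n,p in dict(brown=(141,172),orange=(141,202),cream=(141,232),wood=(123,215)).items(): print(n,ht[p[1],p[0]])
for n,p in dict(brown=(221,312),orange=(257,312),cream=(292,312)).items(): print(n,hs[p[1],p[0]])
# dark blobs around pegs
for nm,im,(x0,y0,x1,y1) in (('top',t,(190,160,300,215)),('side',s,(225,200,290,285)),('knob',t,(340,170,400,225))):
    g=im.max(2)[y0:y1,x0:x1]; 
    for st,ce in blobs(g<55,12): print(nm,st+[x0,y0,0,0,0],np.round(ce+[x0,y0],1))
# beaker quads in top
def rect(m):
    cs_=cv2.findContours(m.astype(np.uint8),cv2.RETR_EXTERNAL,cv2.CHAIN_APPROX_NONE)[0];k=max(cs_,key=cv2.contourArea);return cv2.minAreaRect(k),cv2.contourArea(k)
H,S,V=[ht[...,i].astype(int) for i in range(3)]
roi=np.zeros(H.shape,bool);roi[160:250,112:160]=1
for n,m in dict(orange=(H<11)&(S>185)&(V>120),brown=(H<10)&(S>90)&(S<170)&(V>85),cream=(S<115)&(V>150)).items():
    print(n,rect(m&roi))
E
```

```text
[ 0.175 -0.128  1.64 ]
[0.336 1.15  0.83 ]
brown [  9 141 166]
orange [  9 180 190]
cream [ 36  49 198]
wood [ 18 135 191]
brown [ 10 136 109]
orange [  9 165 130]
cream [ 18  82 149]
top [207 168   9  10  70] [211.  172.5]
top [238 170   9  12  69] [242.7 175. ]
top [270 173   9  14  84] [274.2 178.3]
side [247 207   9   6  43] [250.7 209.5]
side [241 221   9   7  51] [245.2 223.9]
side [234 237  10   9  56] [239.  240.1]
knob [366 187  12  14 118] [371.4 194.1]
knob [350 189  11  28  61] [355.  202.2]
orange (((140.0, 206.5), (22.0, 7.0), 0.0), 39.0)
brown (((141.066162109375, 172.30921936035156), (25.79355812072754, 16.696475982666016), 3.1798300743103027), 375.5)
cream (((142.0, 233.5), (15.0, 26.0), 90.0), 382.0)
```

```bash
python3 - <<'E'
from h import *
ct=optics.calibration('top');cs=optics.calibration('side')
P={'peg1':((211.3,172),(239,239.5)),'peg2':((242.8,174),(245.2,223)),'peg3':((274.4,177),(250.7,209)),
'brownfoot':((128.2,172.4),(219.7,312.6)),'orangefoot':((128.4,202.5),(256.3,313.4)),'creamfoot':((128.6,233),(292.9,314.3))}
for k,(a,b) in P.items():
    p,e=tri(ct,a,cs,b);print(k,np.round(p,4),round(e,4))
# top-silhouette middle of beakers: columns 128.3..155.6, at z=.08 for scale
for k,v in (('brown',172.4),('orange',202.5),('cream',233)):print(k,np.round(plane(ct,[[142,v],[128.3,v],[155.6,v]],.08),4).tolist())
# stand corners, on z .046 ; rail
t=cv2.imread('pics/top0.png');
a=cv2.resize(t[100:230,180:300],None,fx=4.6,fy=4.6,interpolation=3);b=cv2.resize(t[165:225,340:400],None,fx=4,fy=4,interpolation=3)
o=np.zeros((a.shape[0],a.shape[1]+240,3),np.uint8);o[:,:a.shape[1]]=a;o[:240,-240:]=b;cv2.imwrite('pics/crop1.png',o);print(o.shape)
E
```

```text
peg1 [0.5887 0.1135 0.1255] 0.0002
peg2 [0.5892 0.0192 0.1279] 0.0003
peg3 [ 0.5886 -0.0751  0.1274] 0.0027
brownfoot [0.5825 0.3767 0.0713] 0.0006
orangefoot [0.4887 0.3634 0.0707] 0.001
creamfoot [0.3953 0.3503 0.0694] 0.0003
brown [[0.5832, 0.3319, 0.08], [0.58, 0.3736, 0.08], [0.5865, 0.2905, 0.08]]
orange [[0.4895, 0.3196, 0.08], [0.4863, 0.3608, 0.08], [0.4926, 0.2787, 0.08]]
cream [[0.3967, 0.3073, 0.08], [0.3936, 0.348, 0.08], [0.3998, 0.2668, 0.08]]
(598, 792, 3)
```

View pics/crop1.png

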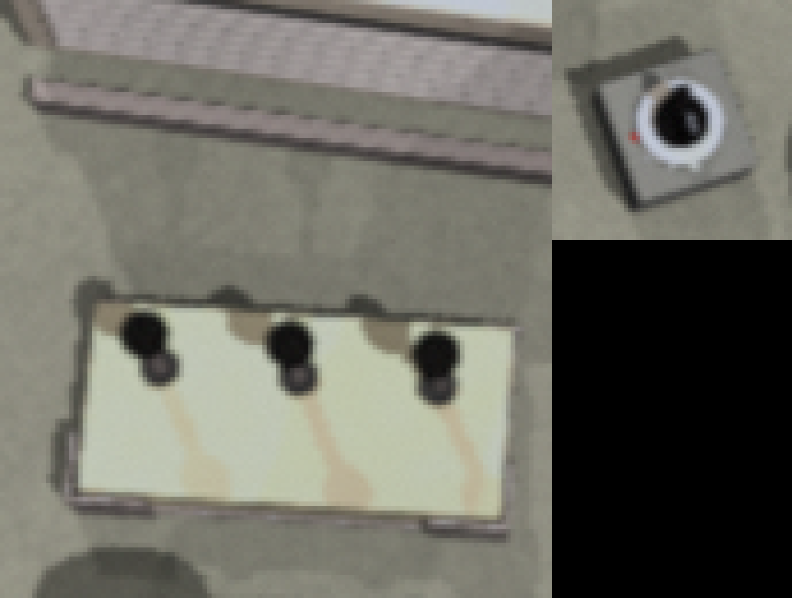

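The crop shows peg heads at (211.5,172.4), (243.3,174.6) and (274.8,177). The rail's near edge runs from (188.7,122.8) to (299.6,139.1), so the stand must also yaw about −8°. The knob bar is at (371,194), and the red mark is left of it.

Now I'll swing towards the cradle.

Emit:
{"op": "arm_command", "data": {
  "deltas": [0,0,0.47,0.36,0.31,0.1,85,0,0,0.47,0.36,0.31,0.1,85,0,0,0.47,0.36,0.31,0.1,85,0,0,0.47,0.36,0.31,0.1,85,0,0,0.47,0.36,0.31,0.1,85,0,0,0.47,0.36,0.31,0.1,85,0,0,0.47,0.36,0.31,0.1,85,0,0,0.47,0.36,0.31,0.1,85,0,0,0.47,0.36,0.31,0.1,85,0,0,0.47,0.36,0.31,0.1,85,0,0,0.946,0.41,0.66,0.1,85,0,0,0.946,0.41,0.66,0.1,85,0,0,0.946,0.41,0.66,0.1,85,0,0,0.946,0.41,0.66,0.1,85,0,0,0.946,0.41,0.66,0.1,85,0,0,0.946,0.41,0.66,0.1,85,0,0,0.946,0.41,0.66,0.1,85,0,0,0.946,0.41,0.66,0.1,85],
  "force": 15
}}

```text
clock: 1.9
position: [0.5473, 0.0585, 0.3458]
ee_rot: [-2.049, -2.378, -0.005]
force: [-0.5, 0.3, 0.5]
width: 0.927
gripper_force: 0.0
```

```bash
cat >> h.py <<'E'
import json
def rec():
    s=sensors.observe(); open('log.txt','a').write(json.dumps([s['joints'].tolist(),s['position'].tolist(),s['ee_rot'].tolist()])+'\n')
    R=cv2.Rodrigues(s['ee_rot'])[0]
    print('t',round(float(s['clock']),2),'q',np.round(s['joints'],3),'p',np.round(s['position'],4),'y',np.round(R[:,1],3),'z',np.round(R[:,2],3),'F',np.round(s['force'],1),'w',round(float(s['width']),3)); return s
E
echo '[[1.24540347,0.43520859,0.02497202,1.57408732,-0.01158502,1.13398824,-0.07511243],[0.13793499,-0.60910356,0.24495766],[-3.12063042,-0.348953816,0.000508]]' > log.txt
python3 -c "
from h import *
rec()"
```

```text
t 1.9 q [ 0.254  0.31  -0.605  1.561  0.176  1.326 -0.223] p [0.5473 0.0585 0.3458] y [0.989 0.147 0.   ] z [-0.     0.004 -1.   ] F [-0.5  0.3  0.5] w 0.927
```

Emit:
{"op": "arm_command", "data": {
  "deltas": [0,0,0,-0.15,0.25,-0.08,85,0,0,0,-0.15,0.25,-0.08,85,0,0,0,-0.15,0.25,-0.08,85,0,0,0,-0.15,0.25,-0.08,85,0,0,0,-0.15,0.25,-0.08,85,0,0,0,-0.15,0.25,-0.08,85,0,0,0,-0.15,0.25,-0.08,85,0,0,0,-0.15,0.25,-0.08,85,0,0,0,-0.15,0.25,-0.08,85]
}}

```text
clock: 2.8
position: [0.399, 0.2992, 0.2657]
ee_rot: [2.065, 2.367, -0.001]
force: [-0.0, -0.3, -0.1]
width: 0.926
gripper_force: 0.0
```

```bash
python3 -c "
from h import *
rec();im,c=snap('wrist','w1');print(c['camera_matrix'],c['D'])
M={'cr':(.4004,.314,.056),'or':(.4938,.3271,.0574),'crf':(.3953,.3503,.0694)}
for k,v in M.items(): print(k,proj(c,v))
np.save('w1.npy',c,allow_pickle=True)"
```

```text
t 2.8 q [-0.169  0.299 -0.728  1.8    0.22   1.125 -0.834] p [0.399  0.2992 0.2657] y [0.991 0.136 0.   ] z [ 0.    -0.001 -1.   ] F [-0.  -0.3 -0.1] w 0.926
[[333.71026467   0.         278.43845719]
 [  0.         333.71026467 213.45106764]
 [  0.           0.           1.        ]] [-0.06080955  0.          0.          0.          0.        ]
cr [[282.35372096 178.36583268]]
or [[372.07682986 178.47786153]]
crf [[282.4834659  143.65094664]]
```

View pics/w1.png

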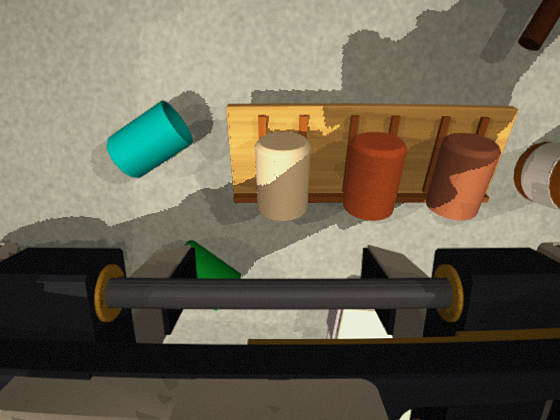

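The wrist view confirms the estimates: the cream foot is centred at (283,143), predicted (282.5,143.7). Orange is 2 px right of its prediction. Turquoise (150,140) and green (210,262) stand apart.

Next I'll fit a quick arm model to check that the inverted poses are reachable.

```bash
cat > kin.py <<'E'
import numpy as np,json,itertools
from scipy.spatial.transform import Rotation as Rn
from scipy.optimize import least_squares
D=[json.loads(l) for l in open('log.txt')]
def fk(q,s,p):
    h,L1,L2,L3,c,e,o1,o2=p; R=Rn.from_euler('z',c); x=np.zeros(3)
    def st(ax,a,v):
        nonlocal R,x; R=R*Rn.from_euler(ax,a); x=x+R.apply(v)
    st('z',s[0]*q[0],[0,0,h]); st('y',q[1],[0,0,0]); st('z',s[1]*q[2],[o1,0,L1]); st('y',q[3],[o2,0,0]); st('z',s[2]*q[4],[0,0,L2]); st('y',q[5],[0,0,0]); st('z',s[3]*q[6]+e,[0,0,L3])
    return x,R
def res(p,s,D=D):
    r=[]
    for q,x,w in D:
        X,R=fk(q,s,p); r+=list(X-x)+list(.3*(R*Rn.from_rotvec(w).inv()).as_rotvec())
    return r
def fit():
    best=None
    for s in itertools.product([1,-1],repeat=4):
      for c0 in (0,1.57,3.14,-1.57):
       for e0 in (0,1.57,3.14,-1.57):
        f=least_squares(res,[.35,.42,.4,.2,c0,e0,0,0],args=(s,),max_nfev=60)
        if best is None or f.cost<best[0]: best=(f.cost,s,f.x)
    return best
lo=np.array([-2.62,-.44,-1.27,.08,-1.32,.12,-2.74]);hi=np.array([2.62,2.09,1.32,2.57,4.46,2,2.74])
def ik(x,Rt,s,p,n=30,q0=None):
    rg=np.random.default_rng(0);best=None
    for i in range(n):
        qi=np.array(q0) if i==0 and q0 is not None else rg.uniform(lo,hi)
        f=least_squares(lambda q:np.r_[fk(q,s,p)[0]-x,.3*(fk(q,s,p)[1]*Rt.inv()).as_rotvec(),1e-4*(q-(q0 if q0 is not None else q))],np.clip(qi,lo+.01,hi-.01),bounds=(lo,hi))
        if best is None or f.cost<best.cost:best=f
    return best
if __name__=='__main__':
    b=fit();print(b);json.dump([b[1],b[2].tolist()],open('kin.json','w'))
    for tilt in (50,60,70,80,90):
        a=np.radians(tilt); z=np.array([np.sin(a),0,-np.cos(a)]);y=np.array([0,-1,0.]);R=Rn.from_matrix(np.c_[np.cross(y,z),y,z])
        for x in ((.589,.113,.10),(.589,-.075,.1),(.589,.02,.2)):
            f=ik(np.array(x),R,b[1],b[2],12);print(tilt,x,round(float(np.sqrt(2*f.cost)),4),np.round(f.x,2))
E
python3 kin.py
```

```text
(np.float64(3.1003527972916446e-05), (-1, -1, -1, -1), array([-0.00696302,  0.61365051,  0.44219366,  0.10590578, -0.08095325,
       -4.79334197, -0.03027921,  0.02705409]))
50 (0.589, 0.113, 0.1) 0.0 [-1.02  0.86  1.23  1.98  4.24  0.64 -0.13]
50 (0.589, -0.075, 0.1) 0.0 [ 0.47  0.58 -0.59  2.    2.52  0.3   2.35]
50 (0.589, 0.02, 0.2) 0.0049 [ 0.04  0.37 -0.22  1.92  1.9   0.12  2.74]
60 (0.589, 0.113, 0.1) 0.0 [-1.03  0.89  1.24  2.02  3.91  0.69  0.13]
60 (0.589, -0.075, 0.1) 0.0 [-0.67  0.9   1.26  2.03  4.02  1.02  0.23]
60 (0.589, 0.02, 0.2) 0.0 [ 0.33  0.43 -0.62  1.96  2.31  0.37  2.42]
70 (0.589, 0.113, 0.1) 0.0 [-1.04  0.96  1.3   2.05  3.66  0.81  0.25]
70 (0.589, -0.075, 0.1) 0.0 [0.07 0.55 0.01 2.06 3.37 0.7  1.37]
70 (0.589, 0.02, 0.2) 0.0 [-0.46  0.42  0.46  1.99  3.38  0.47  1.12]
80 (0.589, 0.113, 0.1) 0.0 [-0.59  0.62  0.41  2.07  2.98  0.87  1.33]
80 (0.589, -0.075, 0.1) 0.0 [-0.56  0.81  1.02  2.08  3.57  1.14  0.65]
80 (0.589, 0.02, 0.2) 0.0 [-0.91  0.75  1.29  2.02  3.66  0.88  0.44]
90 (0.589, 0.113, 0.1) 0.0 [-0.93  0.85  1.    2.08  3.09  1.03  0.83]
90 (0.589, -0.075, 0.1) 0.0 [-0.25  0.66  0.48  2.1   3.37  1.2   1.12]
90 (0.589, 0.02, 0.2) 0.0 [-0.16  0.43  0.05  2.04  3.1   0.9   1.49]
```

Emit:
{"op": "arm_command", "data": {
  "deltas": [0,0,0,0.002,0.014,-0.1,80,0,0,0,0.002,0.014,-0.1,80,0,0,0,0.002,0.014,-0.13,80,0,0,0,0.002,0.014,-0.16,80,0,0,0,0.002,0.014,-0.18,80,0,0,0,0.002,0.014,-0.195,80,0,0,0,0.002,0.014,-0.206,80,0,0,0,0.002,0.014,-0.206,80,0,0,0,0.002,0.014,-0.206,80,0,0,0,0.002,0.014,-0.206,40,0,0,0,0.002,0.014,-0.206,40,0,0,0,0.002,0.014,-0.206,40,0,0,0,0.002,0.014,-0.206,40,0,0,0,0.002,0.014,-0.206,40,0,0,0,0.002,0.014,-0.206,40],
  "force": 20
}}

```text
clock: 4.35
position: [0.4004, 0.3146, 0.0602]
ee_rot: [2.063, 2.369, 0.001]
force: [0.2, -2.0, 5.8]
width: 0.615
gripper_force: 20.0
```

```bash
python3 -c "
from h import *
rec()"; python3 kin.py | head -2
```

```text
t 4.35 q [-0.336  0.567 -0.59   2.009  0.481  0.704 -1.09 ] p [0.4004 0.3146 0.0602] y [0.991 0.137 0.001] z [ 0.001  0.    -1.   ] F [ 0.2 -2.   5.8] w 0.615
(np.float64(3.649979465237695e-05), (-1, -1, -1, -1), array([-0.02777873,  0.6019262 ,  0.4492534 ,  0.08419192, -0.0804902 ,
        1.49030632, -0.03754316,  0.01586044]))
```

Emit:
{"op": "arm_command", "data": {
  "deltas": [0,0,0,0,0.005,0.05,40,0,0,0,0,0.005,0.1,40,0,0,0,0,0.005,0.15,40,0,0,0,0,0.005,0.2,40,0,0,0,0,0.005,0.25,40,0.771,0.107,0,0.1,0,0.25,40,0.771,0.107,0,0.1,0,0.25,40,0.771,0.107,0,0.1,0,0.25,40,0.771,0.107,0,0.1,0,0.25,40,0.771,0.107,0,0.1,0,0.25,40,0.771,0.107,0,0.1,0,0.25,40,0.771,0.107,0,0.1,0,0.25,40,0.771,0.107,0,0.1,0,0.25,40,0.771,0.107,0,0.1,0,0.25,40,0.771,0.107,0,0.1,0,0.25,40]
}}

```text
clock: 5.85
position: [0.5001, 0.3137, 0.3086]
ee_rot: [-1.342, -1.536, -0.936]
force: [0.0, 1.0, -0.7]
width: 0.614
gripper_force: 20.0
```

```bash
python3 -c "
from h import *
rec()"; python3 kin.py | tee k.txt | head -2
```

```text
t 5.85 q [ 0.69   0.856 -1.199  1.881 -0.644  0.761  0.333] p [0.5001 0.3137 0.3086] y [ 0.991  0.137 -0.004] z [-0.13   0.931 -0.341] F [ 0.   1.  -0.7] w 0.614
(np.float64(0.0008876640246861425), (-1, -1, -1, -1), array([ 0.2548972 ,  0.61928777,  0.47278687,  0.36816165, -0.06576272,
        1.51369815, -0.06313933,  0.03306021]))
```

```bash
cat > kin2.py <<'E'
import numpy as np,json,itertools
from scipy.spatial.transform import Rotation as Rn
from scipy.optimize import least_squares
D=[json.loads(l) for l in open('log.txt')]
E=Rn.from_euler
def Rq(q,s,o):
    a=[s[i]*q[i]+o[i] for i in range(7)]
    return [E('z',a[0]),E('y',a[1]),E('z',a[2]),E('y',a[3]),E('z',a[4]),E('y',a[5]),E('z',a[6])]
def ro(o,s):
    o=[o[0],0,0,0,0,0,o[1]] if len(o)==2 else o
    r=[]
    for q,x,w in D:
        R=E('z',0)
        for k in Rq(q,s,o): R=R*k
        r+=list((R*Rn.from_rotvec(w).inv()).as_rotvec())
    return r
out=[]
for s in itertools.product([1,-1],repeat=7):
    if s[1]<0: continue
    for c in (0,3.1):
      for e in (0,1.57,-1.57,3.1):
        f=least_squares(ro,[c,e],args=(s,),max_nfev=30);out.append((f.cost,s,f.x))
out.sort(key=lambda k:k[0])
for k in out[:6]: print(k)
s,o=out[0][1],out[0][2];o=[o[0],0,0,0,0,0,o[1]]
# positions: linear LSQ in link vectors: x = sum_i R_i v_i
A=[];b=[]
for q,x,w in D:
    R=E('z',0);row=[]
    for k in Rq(q,s,o):
        R=R*k; row.append(R.as_matrix())
    # links: after j1: z(h),x ; after j3: z,x ; after j4: x; after j5: z,x ; after j6 x; after j7: z
    A.append(np.c_[row[0][:,2],row[2][:,2],row[2][:,0],row[3][:,0],row[4][:,2],row[5][:,0],row[6][:,2]]);b.append(x)
v,rs,rk,_=np.linalg.lstsq(np.vstack(A),np.hstack(b),rcond=None);print(np.round(v,4),rs,rk)
E
python3 kin2.py
```

```text
(np.float64(8.225062462825074e-15), (-1, 1, -1, 1, -1, 1, -1), array([6.28318531, 1.57079633]))
(np.float64(8.225062469567105e-15), (-1, 1, -1, 1, -1, 1, -1), array([4.91142021e-12, 1.57079633e+00]))
(np.float64(8.22506248117227e-15), (-1, 1, -1, 1, -1, 1, -1), array([4.91012312e-12, 1.57079633e+00]))
(np.float64(8.225062491919593e-15), (-1, 1, -1, 1, -1, 1, -1), array([4.91282833e-12, 1.57079633e+00]))
(np.float64(8.225062596289379e-15), (-1, 1, -1, 1, -1, 1, -1), array([-2.62477453e-12,  1.57079633e+00]))
(np.float64(8.225062829134814e-15), (-1, 1, -1, 1, -1, 1, -1), array([-1.30461705e-11,  1.57079633e+00]))
[ 0.1814  0.7373 -0.0498  0.056   0.479   0.0518  0.3758] [0.00458443] 7
```

```bash
cat > kin3.py <<'E'
import numpy as np,json
from scipy.spatial.transform import Rotation as Rn
from scipy.optimize import least_squares
E=Rn.from_euler; S=(-1,1,-1,1,-1,1,-1)
def mats(q):
    R=E('z',0);r=[]
    for i in range(7):
        R=R*E('z' if i%2==0 else 'y',S[i]*q[i]+(np.pi/2 if i==6 else 0)); r.append(R.as_matrix())
    return r
def row(q):
    m=mats(q); return np.c_[m[0][:,2],m[0][:,1],m[0][:,0],m[2][:,2],m[2][:,1],m[2][:,0],m[3][:,0],m[4][:,2],m[4][:,1],m[5][:,0],m[6][:,2]][:,USE]
USE=[0,1,3,4,7,8,9,10]
def fit():
    D=[json.loads(l) for l in open('log.txt')]
    A=np.vstack([row(q) for q,x,w in D]);b=np.hstack([x for q,x,w in D]);v,rs,rk,_=np.linalg.lstsq(A,b,rcond=None);return v,A@v-b,rk
lo=np.array([-2.62,-.44,-1.27,.08,-1.32,.12,-2.74]);hi=-np.array([-2.62,-2.09,-1.32,-2.57,-4.46,-2,-2.74])
def ik(x,Rt,v,q0,w=1e-3):
    q0=np.array(q0,float)
    f=least_squares(lambda q:np.r_[row(q)@v-x,.3*Rn.from_matrix(mats(q)[6]@Rt.T).as_rotvec(),w*(q-q0)],np.clip(q0,lo+.01,hi-.01),bounds=(lo,hi))
    return f.x,np.linalg.norm(f.fun[:3]),np.linalg.norm(f.fun[3:6])/.3
if __name__=='__main__':
    for U in ([0,3,7,9,10],[0,1,3,4,7,8,9,10],[0,1,3,4,7,8,10],[0,1,3,4,6,7,8,9,10],[0,1,3,4,5,6,7,8,9,10],[0,3,5,6,7,9,10]):
        USE=U;v,r,k=fit();print(U,np.round(v,4),k,'rms',np.sqrt((r**2).mean()))
E
python3 kin3.py
```

```text
[0, 3, 7, 9, 10] [0.1799 0.6614 0.4568 0.0815 0.344 ] 5 rms 0.018560823463785132
[0, 1, 3, 4, 7, 8, 9, 10] [ 2.721e-01 -3.640e-02  5.576e-01 -1.660e-02  4.277e-01 -4.000e-04
 -0.000e+00  3.514e-01] 8 rms 4.4994026560054635e-10
[0, 1, 3, 4, 7, 8, 10] [ 2.721e-01 -3.640e-02  5.576e-01 -1.660e-02  4.277e-01 -4.000e-04
  3.514e-01] 7 rms 4.710341936014038e-10
[0, 1, 3, 4, 6, 7, 8, 9, 10] [ 2.721e-01 -3.640e-02  5.576e-01 -1.660e-02  0.000e+00  4.277e-01
 -4.000e-04 -0.000e+00  3.514e-01] 9 rms 4.4421386588816994e-10
[0, 1, 3, 4, 5, 6, 7, 8, 9, 10] [ 2.721e-01 -3.640e-02  5.576e-01 -1.660e-02 -0.000e+00  0.000e+00
  4.277e-01 -4.000e-04 -0.000e+00  3.514e-01] 10 rms 4.3058509135393616e-10
[0, 3, 5, 6, 7, 9, 10] [ 0.1814  0.7373 -0.0498  0.056   0.479   0.0518  0.3758] 7 rms 0.01748224271680462
```

```bash
cat > s.py <<'E'
from kin3 import *
v=fit()[0];rg=np.random.default_rng(1);q0=json.loads(open('log.txt').readlines()[-1])[0]
def Rt(tilt,yaw,flip=1):
    a=np.radians(tilt);b=np.radians(yaw);z=np.array([np.sin(a)*np.cos(b),np.sin(a)*np.sin(b),-np.cos(a)]);y=flip*np.array([np.sin(b),-np.cos(b),0.]);return np.c_[np.cross(y,z),y,z]
if __name__=='__main__':
  for tilt in (55,70,80):
   for yaw in (0,):
    for flip in (1,-1):
     for x in ((.589,.113,.10),(.589,.02,.1),(.589,-.075,.1)):
      sols=[]
      for i in range(14):
        q,e,r=ik(np.array(x),Rt(tilt,yaw,flip),v,rg.uniform(lo,hi),1e-5)
        if e<.002 and r<.01: sols.append(q)
      sols=sorted(sols,key=lambda q:-np.min(np.minimum(q-lo,hi-q)))[:2]
      print(tilt,yaw,flip,x,len(sols),[np.round(q,2).tolist() for q in sols])
E
python3 s.py
```

```text
55 0 1 (0.589, 0.113, 0.1) 2 [[0.22, 0.84, -1.0, 2.48, 2.32, 1.33, 2.22], [0.21, 0.83, -0.98, 2.48, 2.33, 1.31, 2.2]]
55 0 1 (0.589, 0.02, 0.1) 2 [[0.37, 0.74, -0.8, 2.53, 2.59, 1.13, 2.12], [0.64, 1.01, -1.24, 2.52, 2.44, 1.35, 2.52]]
55 0 1 (0.589, -0.075, 0.1) 2 [[0.66, 0.73, -0.76, 2.52, 2.85, 0.97, 2.16], [-0.0, 0.62, 0.1, 2.57, 3.26, 1.01, 1.51]]
55 0 -1 (0.589, 0.113, 0.1) 2 [[0.32, 0.97, -1.17, 2.47, 2.3, 1.45, -0.78], [0.14, 0.78, -0.87, 2.48, 2.35, 1.25, -1.02]]
55 0 -1 (0.589, 0.02, 0.1) 2 [[0.62, 0.99, -1.21, 2.52, 2.45, 1.33, -0.65], [0.62, 0.98, -1.2, 2.52, 2.45, 1.32, -0.66]]
55 0 -1 (0.589, -0.075, 0.1) 2 [[0.75, 0.78, -0.89, 2.51, 2.78, 0.99, -0.86], [0.74, 0.78, -0.88, 2.51, 2.78, 0.99, -0.87]]
70 0 1 (0.589, 0.113, 0.1) 2 [[0.18, 1.21, -1.05, 2.56, 2.61, 1.94, 2.26], [0.07, 1.09, -0.87, 2.57, 2.57, 1.86, 2.06]]
70 0 1 (0.589, 0.02, 0.1) 0 []
70 0 1 (0.589, -0.075, 0.1) 0 []
70 0 -1 (0.589, 0.113, 0.1) 2 [[0.19, 1.21, -1.06, 2.56, 2.61, 1.94, -0.87], [0.25, 1.31, -1.17, 2.56, 2.65, 2.0, -0.73]]
70 0 -1 (0.589, 0.02, 0.1) 0 []
70 0 -1 (0.589, -0.075, 0.1) 0 []
80 0 1 (0.589, 0.113, 0.1) 0 []
80 0 1 (0.589, 0.02, 0.1) 0 []
80 0 1 (0.589, -0.075, 0.1) 0 []
80 0 -1 (0.589, 0.113, 0.1) 0 []
80 0 -1 (0.589, 0.02, 0.1) 0 []
80 0 -1 (0.589, -0.075, 0.1) 0 []
```

```bash
cat > tr.py <<'E'
from s import *
def trace(q,x1,R1,n=15):
    x0=row(q)@v;R0=mats(q)[6];dr=Rn.from_matrix(R1@R0.T).as_rotvec()
    for k in range(1,n+1):
        q,e,r=ik(x0+(np.array(x1)-x0)*k/n,Rn.from_rotvec(dr*k/n).as_matrix()@R0,v,q)
        if e>.003 or r>.03: print('bad',k,round(e,4),round(r,3),np.round(q,2));break
    print('end',np.round(q,2)); return q
if __name__=='__main__':
    R0=mats(q0)[6]
    for yaw in (0,-20,-40,20):
        R=E('z',np.radians(yaw)).as_matrix()@R0
        print(yaw);q=trace(q0,(.589,-.075,.25),R);trace(q,(.589,-.075,.1),R,8)
    print('steep')
    for tilt in (20,30,40):
      for az in (98,60,30,0):
        for x in ((.589,.113,.117),(.589,.02,.117)):
          sols=[]
          for i in range(12):
            q,e,r=ik(np.array(x),Rt(tilt,az),v,rg.uniform(lo,hi),1e-5)
            if e<.002 and r<.01: sols.append(q)
          sols=sorted(sols,key=lambda q:-np.min(np.minimum(q-lo,hi-q)))[:1]
          print(tilt,az,x,[np.round(q,2).tolist() for q in sols])
E
python3 tr.py
```

```text
0
end [ 0.97  1.06 -0.96  1.35 -0.34  1.49  0.39]
end [ 0.94  1.24 -0.89  1.37 -0.25  1.38  0.51]
-20
end [ 1.15  0.97 -1.    1.64 -0.49  1.12  0.4 ]
end [ 1.11  1.17 -0.91  1.65 -0.41  0.99  0.54]
-40
end [ 1.33  0.91 -1.11  1.92 -0.7   0.7   0.48]
end [ 1.28  1.18 -1.01  1.94 -0.63  0.55  0.66]
20
end [ 0.78  1.15 -0.95  1.08 -0.22  1.85  0.42]
end [ 0.77  1.31 -0.9   1.1  -0.11  1.74  0.54]
steep
20 98 (0.589, 0.113, 0.117) [[-0.08, 0.56, 0.0, 1.78, -0.46, 0.88, 0.37]]
20 98 (0.589, 0.02, 0.117) [[0.21, 0.58, -0.19, 1.75, -0.3, 0.91, 0.38]]
20 60 (0.589, 0.113, 0.117) [[-0.29, 0.46, 0.23, 1.99, -0.71, 0.61, -0.04]]
20 60 (0.589, 0.02, 0.117) [[-0.01, 0.47, 0.09, 1.96, -0.61, 0.65, 0.03]]
20 30 (0.589, 0.113, 0.117) [[-0.7, 0.47, 0.66, 2.11, -0.96, 0.5, -0.37]]
20 30 (0.589, 0.02, 0.117) [[-0.44, 0.44, 0.55, 2.1, -0.92, 0.52, -0.23]]
20 0 (0.589, 0.113, 0.117) [[-0.94, 0.5, 0.81, 2.13, -0.76, 0.4, -1.16]]
20 0 (0.589, 0.02, 0.117) [[0.37, 0.48, -0.68, 2.07, 0.87, 0.49, -2.52]]
30 98 (0.589, 0.113, 0.117) [[0.3, 0.65, -0.42, 1.74, -0.36, 0.87, 0.33]]
30 98 (0.589, 0.02, 0.117) [[0.1
[... 365 characters left out ...]
.92, 0.45, 0.7, 2.26, -1.32, 0.12, -0.63]]
30 0 (0.589, 0.02, 0.117) [[-0.58, 0.4, 0.51, 2.29, 4.46, 0.12, 0.07]]
40 98 (0.589, 0.113, 0.117) [[0.43, 0.74, -0.52, 1.72, -0.44, 0.92, 0.45]]
40 98 (0.589, 0.02, 0.117) [[0.7, 0.83, -0.75, 1.65, -0.17, 1.0, 0.33]]
40 60 (0.589, 0.113, 0.117) [[0.5, 0.58, -0.59, 2.09, -0.98, 0.36, 0.42]]
40 60 (0.589, 0.02, 0.117) [[0.55, 0.57, -0.41, 2.04, -0.95, 0.55, 0.53]]
40 30 (0.589, 0.113, 0.117) [[-0.09, 0.42, -0.05, 2.33, 3.86, 0.34, 1.19]]
40 30 (0.589, 0.02, 0.117) [[0.13, 0.43, -0.04, 2.3, 4.26, 0.41, 0.99]]
40 0 (0.589, 0.113, 0.117) [[-0.14, 0.43, -0.37, 2.34, 2.12, 0.5, 2.25]]
40 0 (0.589, 0.02, 0.117) [[0.24, 0.45, -0.55, 2.36, 2.31, 0.47, 2.29]]
```

Emit:
{"op": "arm_command", "data": {
  "deltas": [0,0,0,0.02,-0.05,0,40,0,0,0,0.04,-0.1,0,40,0,0,0,0.05,-0.15,0,40,0,0,0,0.06,-0.2,0,40,0,0,0,0.07,-0.25,0,40,0,0,0,0.08,-0.3,0,40,0,0,0,0.089,-0.35,0,40,0,0,0,0.089,-0.389,-0.04,40,0,0,0,0.089,-0.389,-0.04,40,0,0,0,0.089,-0.389,-0.04,40,0,0,0,0.089,-0.389,-0.04,40]
}}

```text
clock: 6.95
position: [0.5892, -0.072, 0.2728]
ee_rot: [-1.338, -1.544, -0.937]
force: [0.3, 1.3, -1.7]
width: 0.613
gripper_force: 20.0
```

```bash
python3 - <<'E'
from h import *
rec();s,cs=snap('side','s2');t,ct=snap('top','t2')
for n,c in(('s',cs),('t',ct)):print(n,proj(c,[[.589,-.075,.27],[.589,-.075,.231],[.589,-.075,.309],[.589,-.075,.13]]).round(1).tolist())
a=cv2.resize(s[90:270,190:310],None,fx=3.3,fy=3.3,interpolation=3);b=cv2.resize(t[130:250,195:315],None,fx=3.3,fy=3.3,interpolation=3)
o=np.zeros((594,792,3),np.uint8);o[:,:396]=a;o[:396,396:]=b;cv2.imwrite('pics/c2.png',o)
E
```

```text
t 6.95 q [ 0.973  1.036 -0.982  1.345 -0.349  1.508  0.363] p [ 0.5892 -0.072   0.2728] y [0.99  0.141 0.002] z [-0.131  0.93  -0.344] F [ 0.3  1.3 -1.7] w 0.613
s [[250.4, 171.1], [250.6, 181.9], [250.3, 160.1], [251.0, 208.5]]
t [[273.7, 162.4], [273.9, 166.5], [273.5, 158.0], [274.4, 176.2]]
```

View pics/c2.png

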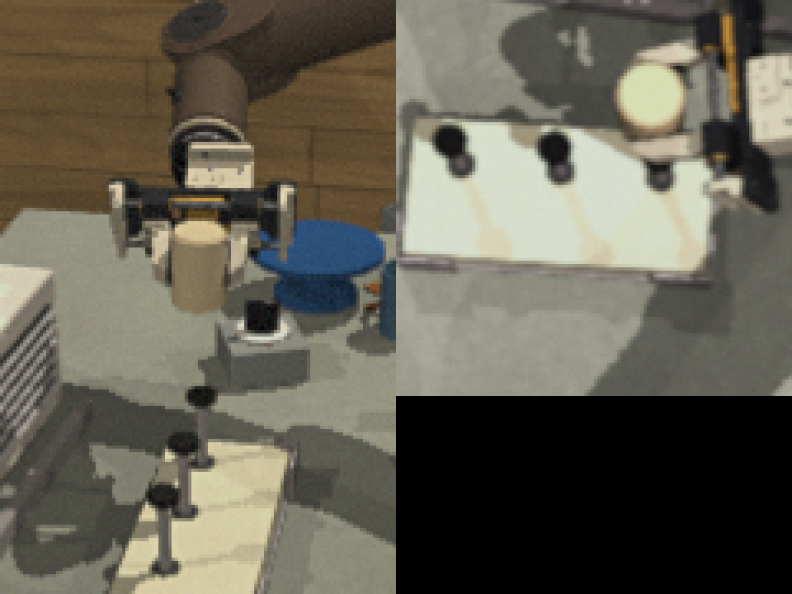

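```bash
python3 - <<'E'
from h import *
cs=optics.calibration('side');ct=optics.calibration('top')
print(tri(ct,(272.0,159.4),cs,(250.6,161.6)))
print(plane(ct,[(272,159.4)],.31), plane(ct,[(211.5,172.2),(243.1,174.4),(274.8,176.8)],.13).round(4), tri(ct,(274.8,176.8),cs,(250.9,208.8)),tri(ct,(243.1,174.4),cs,(245.2,222.8)))
# rear plates z=.046: crop (70,500)...(508,525); slab corners z .042
f=lambda x,y:(180+x/4.6,100+y/4.6)
print('slab',plane(ct,[f(97,302),f(516,325),f(497,515),f(80,490)],.042).round(4).tolist())
print('plates top edge',plane(ct,[f(72,498),f(153,503),f(425,522),f(508,526)],.046).round(4).tolist())
print('rail',plane(ct,[f(40,106),f(550,181)],.03).round(4).tolist())
E
```

```text
(array([ 0.58666976, -0.07113612,  0.30522493]), np.float64(0.0009926888379555318))
[[ 0.58467961 -0.07137812  0.31      ]] [[ 0.5868  0.1121  0.13  ]
 [ 0.5873  0.018   0.13  ]
 [ 0.5872 -0.0764  0.13  ]] (array([ 0.58869902, -0.0762682 ,  0.12769632]), np.float64(0.0016631879195332106)) (array([0.58870698, 0.01823989, 0.12791992]), np.float64(0.0016392554987804595))
slab [[0.6295, 0.161, 0.042], [0.6354, -0.1263, 0.042], [0.5022, -0.1232, 0.042], [0.4977, 0.1581, 0.042]]
plates top edge [[0.491, 0.1622, 0.046], [0.4917, 0.1076, 0.046], [0.4928, -0.0755, 0.046], [0.4944, -0.1312, 0.046]]
rail [[0.772, 0.2183, 0.03], [0.7447, -0.1424, 0.03]]
```

Cream is inverted and upright. Its foot disc is at side (250.6,161.6) and top (272,159.4), about 5 mm off peg3 in y. Lowering now.

Emit:
{"op": "arm_command", "data": {
  "deltas": [0,0,0,-0.001,-0.009,-0.03,40,0,0,0,-0.001,-0.009,-0.06,40,0,0,0,-0.001,-0.009,-0.08,40,0,0,0,-0.001,-0.009,-0.1,40,0,0,0,-0.001,-0.009,-0.11,40,0,0,0,-0.001,-0.009,-0.12,40,0,0,0,-0.001,-0.009,-0.13,40,0,0,0,-0.001,-0.009,-0.14,40,0,0,0,-0.001,-0.009,-0.15,40,0,0,0,-0.001,-0.009,-0.16,40,0,0,0,-0.001,-0.009,-0.16,40,0,0,0,-0.001,-0.009,-0.16,40]
}}

```text
clock: 8.25
position: [0.5881, -0.0835, 0.1098]
ee_rot: [-1.34, -1.538, -0.94]
force: [0.1, 0.5, -1.5]
width: 0.61
gripper_force: 20.0
```

```bash
python3 - <<'E'
from h import *
rec();s,cs=snap('side','s3');t,ct=snap('top','t3')
a=cv2.resize(s[150:290,200:300],None,fx=4,fy=4,interpolation=3);b=cv2.resize(t[130:250,195:295],None,fx=4,fy=4,interpolation=3)
o=np.zeros((560,800,3),np.uint8);o[:,:400]=a;o[:480,400:]=b;cv2.imwrite('pics/c3.png',o)
E
```

```text
t 8.25 q [ 0.956  1.231 -0.899  1.36  -0.241  1.401  0.503] p [ 0.5881 -0.0835  0.1098] y [ 0.991  0.137 -0.   ] z [-0.129  0.931 -0.341] F [ 0.1  0.5 -1.5] w 0.61
```

View pics/c3.png

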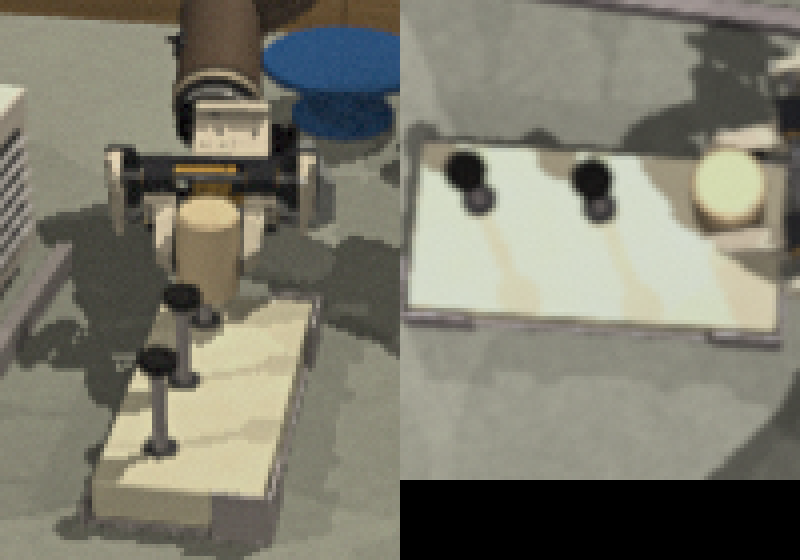

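Cream now covers the peg3 head (side view crop about (208,250), only the rod's base visible below). I'll centre it by +5 mm in y and seat it.

Emit:
{"op": "arm_command", "data": {
  "deltas": [0,0,0,0,0.005,0,40,0,0,0,0,0.005,-0.004,40,0,0,0,0,0.005,-0.007,40,0,0,0,0,0.005,-0.007,40]
}}

```text
clock: 8.75
position: [0.5878, -0.0786, 0.1021]
ee_rot: [-1.34, -1.538, -0.939]
force: [-0.2, -0.3, -2.2]
width: 0.613
gripper_force: 20.0
```

Emit:
{"op": "arm_command", "data": {
  "deltas": [0,0,0,0,0,-0.002,40,0,0,0,0,0,-0.004,40,0,0,0,0,0,-0.004,40]
}}

```text
clock: 9.05
position: [0.588, -0.0787, 0.0983]
ee_rot: [-1.34, -1.538, -0.939]
force: [-0.7, 0.5, -1.6]
width: 0.617
gripper_force: 20.0
```

Emit:
{"op": "arm_command", "data": {
  "deltas": [0,0,0,0,0,-0.002,40,0,0,0,0,0,-0.004,40,0,0,0,0,0,-0.004,40]
}}

```text
clock: 9.35
position: [0.5882, -0.0785, 0.0953]
ee_rot: [-1.339, -1.538, -0.94]
force: [-0.0, -0.8, 2.7]
width: 0.61
gripper_force: 20.0
```

Emit:
{"op": "arm_command", "data": {
  "deltas": [0,0,0,0,0,0,75,0,0,0,0,0,0,75,0,0,0,0,0,0,75,0,0,0,0,0,0,75,0,0,0,0.003,-0.02,0.008,75,0,0,0,0.007,-0.05,0.018,75,0,0,0,0.013,-0.093,0.034,75,0,0,0,0.018,-0.13,0.08,75,0,0,0,0.018,-0.14,0.13,75,0,0,0,0.018,-0.14,0.18,75,0,0,0,0.018,-0.14,0.22,75]
}}

```text
clock: 10.45
position: [0.6059, -0.2193, 0.3165]
ee_rot: [-1.341, -1.538, -0.94]
force: [0.5, -0.5, 0.4]
width: 0.818
gripper_force: 0.0
```

```bash
python3 - <<'E'
from h import *
rec();s,cs=snap('side','s4');t,ct=snap('top','t4')
for n,im,(x0,y0,x1,y1) in (('t',t,(262,160,300,195)),('s',s,(235,185,270,245))):
    h=cv2.cvtColor(im,cv2.COLOR_BGR2HSV)[y0:y1,x0:x1].astype(int)
    print(n,im[(y0+y1)//2,(x0+x1)//2])
a=cv2.resize(s[180:290,210:280],None,fx=5,fy=5,interpolation=3);b=cv2.resize(t[140:230,195:300],None,fx=4,fy=4,interpolation=3)
o=np.zeros((550,770,3),np.uint8);o[:,:350]=a;o[:360,350:]=b;cv2.imwrite('pics/c4.png',o)
E
```

```text
t 10.45 q [ 0.975  1.099 -0.922  0.96  -0.335  1.862  0.314] p [ 0.6059 -0.2193  0.3165] y [0.991 0.136 0.   ] z [-0.128  0.931 -0.341] F [ 0.5 -0.5  0.4] w 0.818
t [178 221 214]
s [ 86 112 128]
```

View pics/c4.png

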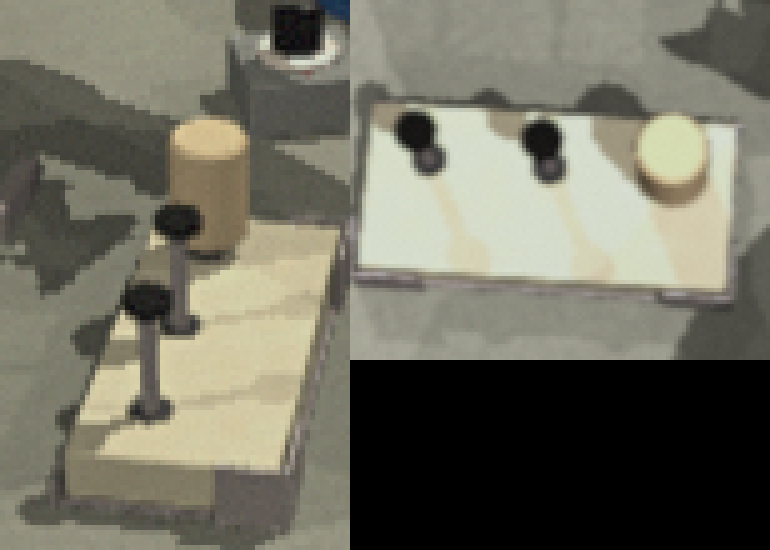

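Cream hangs on peg3: in the side crop it is at (208,185), upright, with the rim just above the plaster. Next I'll plan a tilted grasp near the foot for orange and brown.

```bash
cat > p2.py <<'E'
from tr import *
from h import optics,plane
ct=optics.calibration('top')
if __name__=='__main__':
    print('jar',plane(ct,[(137,123)],.11).round(3))
    u=np.array([.99,.14,0]);u/=np.linalg.norm(u);R0=mats(q0)[6]
    q0=json.loads(open('log.txt').readlines()[-1])[0];R0=mats(q0)[6]
    for g in (30,40):
        Rg=Rn.from_rotvec(-np.radians(70+g)*R0[:,1]).as_matrix()@R0; print(g,'z',Rg[:,2].round(3),'y',Rg[:,1].round(3))
        for nm,P in (('or',(.4936,.3428,.0632)),('br',(.585,.356,.0635))):
            q=trace(q0,(.5,.25,.35),Rg);q=trace(q,np.array(P)-.1*Rg[:,2],Rg,6);q=trace(q,P,Rg,5)
            q=trace(q,np.array(P)+[0,.0,.25],Rg,6);Rf=Rn.from_rotvec(np.radians(70)*Rg[:,1]).as_matrix()@Rg
            q=trace(q,(.589,.1,.3),Rf); q=trace(q,(.588,.112,.114),Rf,6)
E
python3 p2.py
```

```text
jar [[0.73  0.359 0.11 ]]
30 z [ 0.068 -0.494 -0.867] y [0.991 0.136 0.   ]
end [-0.35  0.52 -0.74  1.41  0.65  1.78 -0.96]
end [-0.59  0.83 -0.68  1.38  0.72  1.61 -1.24]
end [-0.53  0.88 -0.66  1.53  0.79  1.45 -1.3 ]
end [-0.51  0.64 -0.72  1.29  0.66  1.81 -1.08]
end [ 0.78  0.74 -1.15  1.53 -0.04  1.18 -0.07]
end [ 0.71  0.94 -1.03  1.7   0.08  0.88 -0.  ]
end [-0.35  0.52 -0.74  1.41  0.65  1.78 -0.96]
end [-0.58  0.93 -0.64  1.15  0.78  1.69 -1.09]
end [-0.51  0.97 -0.62  1.3   0.83  1.52 -1.15]
end [-0.52  0.76 -0.66  1.06  0.75  1.88 -0.92]
end [ 0.79  0.76 -1.19  1.53  0.    1.19 -0.11]
end [ 0.73  0.96 -1.07  1.7   0.13  0.88 -0.05]
40 z [ 0.088 -0.636 -0.767] y [0.991 0.136 0.   ]
end [-0.46  0.58 -0.69  1.39  0.73  1.91 -1.01]
end [-0.69  0.93 -0.64  1.27  0.77  1.78 -1.27]
end [-0.61  0.96 -0.63  1.44  0.82  1.62 -1.33]
end [-0.61  0.71 -0.67  1.24  0.74  1.95 -1.1 ]
end [ 0.69  0.65 -1.09  1.52  0.05  1.2  -0.16]
end [ 0.62  0.84 -0.98  1.72  0.18  0.86 -0.14]
end [-0.46  0.58 -0.69  1.39  0.73  1.91 -1.01]
end [-0.68  1.03 -0.59  1.02  0.85  1.85 -1.09]
end [-0.59  1.04 -0.59  1.21  0.89  1.69 -1.16]
end [-0.62  0.82 -0.59  1.    0.83  2.   -0.92]
end [ 0.7   0.66 -1.11  1.52  0.07  1.2  -0.17]
end [ 0.63  0.84 -0.99  1.72  0.2   0.87 -0.15]
```

Emit:
{"op": "arm_command", "data": {
  "deltas": [0,0,0,0,0.02,0.04,80,-0.771,-0.106,0,-0.106,0.469,0.04,80,-0.771,-0.106,0,-0.106,0.469,0.04,80,-0.771,-0.106,0,-0.106,0.469,0.04,80,-0.771,-0.106,0,-0.106,0.469,0.04,80,-0.771,-0.106,0,-0.106,0.469,0.04,80,-0.771,-0.106,0,-0.106,0.469,0.04,80,-0.771,-0.106,0,-0.106,0.469,0.04,80,-0.771,-0.106,0,-0.106,0.469,0.04,80,-0.771,-0.106,0,-0.106,0.469,0.04,80,-0.771,-0.106,0,-0.106,0.469,0.04,80,-0.771,-0.106,0,-0.106,0.469,0.04,80,-0.771,-0.106,0,-0.106,0.469,0.04,80]
}}

```text
clock: 11.85
position: [0.4993, 0.2513, 0.3545]
ee_rot: [-2.06, -2.371, 0.002]
force: [-0.4, -1.1, 0.0]
width: 0.871
gripper_force: 0.0
```

```bash
python3 - <<'E'
from h import *
from scipy.spatial.transform import Rotation as Rn
s=rec();im,c=snap('wrist','w2');t=cv2.cvtColor(im,cv2.COLOR_BGR2HSV).astype(int)
for k,P in {'or':(.4958,.327,.0574),'br':(.5876,.3404,.058),'orf':(.4907,.3634,.0707),'brf':(.5825,.3767,.0713)}.items(): print(k,proj(c,P).round(1))
R=cv2.Rodrigues(s['ee_rot'])[0];Rg=Rn.from_rotvec(-np.radians(35)*R[:,1]).as_matrix()@R
P=np.array((.4936,.3428,.0632)); print('zg',Rg[:,2].round(3),'pre',(P-.1*Rg[:,2]-s['position']).round(4),'P',(P-s['position']).round(4),'rot',(-35/90*R[:,1]).round(3))
cv2.imwrite('pics/w2c.png',cv2.resize(im[60:270,200:480],None,fx=2.5,fy=2.5,interpolation=3))
E
```

```text
t 11.85 q [ 0.038  0.374 -0.841  1.512  0.28   1.382 -0.681] p [0.4993 0.2513 0.3545] y [ 0.99   0.14  -0.001] z [-0.001 -0.    -1.   ] F [-0.4 -1.1  0. ] w 0.871
or [[285.  119.7]]
br [[358.4 119.7]]
orf [[285.4  88.1]]
brf [[362.6  88.2]]
zg [ 0.079 -0.568 -0.819] pre [-0.0136  0.1483 -0.2094] P [-0.0057  0.0915 -0.2913] rot [-0.385 -0.054  0.001]
```

View pics/w2c.png

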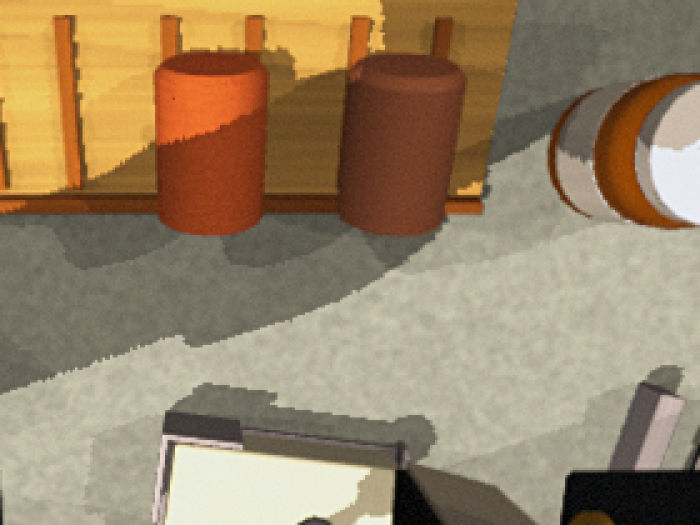

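Orange's foot is at (284.4,86) and brown's at (362.4,86.8), both within 2 px of prediction. Now the tilted descent on orange.

Emit:
{"op": "arm_command", "data": {
  "deltas": [-0.385,-0.054,0,-0.014,0.148,-0.1,80,-0.385,-0.054,0,-0.014,0.148,-0.1,80,-0.385,-0.054,0,-0.014,0.148,-0.1,80,-0.385,-0.054,0,-0.014,0.148,-0.1,80,-0.385,-0.054,0,-0.014,0.148,-0.17,80,-0.385,-0.054,0,-0.014,0.148,-0.209,80,-0.385,-0.054,0,-0.014,0.148,-0.209,80,-0.385,-0.054,0,-0.012,0.134,-0.229,80,-0.385,-0.054,0,-0.01,0.12,-0.25,80,-0.385,-0.054,0,-0.008,0.106,-0.27,80,-0.385,-0.054,0,-0.006,0.092,-0.291,80,-0.385,-0.054,0,-0.006,0.092,-0.291,80,-0.385,-0.054,0,-0.006,0.092,-0.291,80,-0.385,-0.054,0,-0.006,0.092,-0.291,40,-0.385,-0.054,0,-0.006,0.092,-0.291,40,-0.385,-0.054,0,-0.006,0.092,-0.291,40,-0.385,-0.054,0,-0.006,0.092,-0.291,40,-0.385,-0.054,0,-0.006,0.092,-0.291,40,-0.385,-0.054,0,-0.006,0.092,-0.291,40],
  "force": 20
}}

```text
clock: 13.8
position: [0.494, 0.3431, 0.0644]
ee_rot: [1.727, 1.982, -0.543]
force: [-0.8, 1.7, 5.1]
width: 0.619
gripper_force: 20.0
```

```bash
python3 -c "
from h import *
rec()"
```

```text
t 13.8 q [-0.597  0.905 -0.59   1.49   0.775  1.509 -1.298] p [0.494  0.3431 0.0644] y [0.991 0.137 0.001] z [ 0.079 -0.567 -0.82 ] F [-0.8  1.7  5.1] w 0.619
```

Emit:
{"op": "arm_command", "data": {
  "deltas": [0,0,0,0,0.003,0.03,40,0,0,0,0,0.003,0.08,40,0,0,0,0,0.003,0.13,40,0,0,0,0,0.003,0.18,40,0,0,0,0,0.003,0.23,40,0.771,0.107,0,0.03,-0.05,0.25,40,0.771,0.107,0,0.05,-0.1,0.25,40,0.771,0.107,0,0.07,-0.15,0.25,40,0.771,0.107,0,0.094,-0.2,0.25,40,0.771,0.107,0,0.094,-0.25,0.25,40,0.771,0.107,0,0.094,-0.3,0.25,40,0.771,0.107,0,0.094,-0.325,0.226,40,0.771,0.107,0,0.094,-0.325,0.226,40,0.771,0.107,0,0.094,-0.325,0.226,40,0.771,0.107,0,0.094,-0.325,0.226,40,0.771,0.107,0,0.094,-0.325,0.226,40]
}}

```text
clock: 15.4
position: [0.5881, 0.0126, 0.2867]
ee_rot: [-1.733, -1.97, -0.544]
force: [0.5, 0.3, -1.5]
width: 0.614
gripper_force: 20.0
```

```bash
cat > foot.py <<'E'
# foot disc of a held beaker: lighter top face, located in top view; pegs re-measured too
from h import *
import sys
rec();s,cs=snap('side','s_'+sys.argv[1]);t,ct=snap('top','t_'+sys.argv[1])
h=[cv2.cvtColor(i,cv2.COLOR_BGR2HSV).astype(int) for i in (t,s)]
P=sensors.observe()['position'];F=P+[0,0,.022]
for nm,im,hh,c in (('top',t,h[0],ct),('side',s,h[1],cs)):
    p=proj(c,F)[0].round().astype(int);print(nm,'pred foot',proj(c,F).round(1),hh[p[1],p[0]])
    r=np.zeros(im.shape[:2],bool);r[p[1]-25:p[1]+35,p[0]-25:p[0]+25]=1
    m=r&(hh[...,0]<14)&(hh[...,1]>100)&(hh[...,2]>60)
    b=max(blobs(m),key=lambda k:k[0][4]);print('blob',b[0],b[1].round(1))
g=t.max(2)[155:200,195:295]
for st,ce in blobs(g<55,12): print('peg',st+[195,155,0,0,0])
E
python3 foot.py or
```

```text
t 15.4 q [ 0.79   0.672 -0.967  1.497 -0.079  1.267  0.082] p [0.5881 0.0126 0.2867] y [ 0.992  0.129 -0.005] z [-0.079  0.571 -0.817] F [ 0.5  0.3 -1.5] w 0.614
top pred foot [[238.1 155.6]] [  8 187 150]
blob [229 146  14  24 244] [235.5 156.8]
side pred foot [[244.6 170.9]] [ 10 169 137]
blob [236 168  18  29 485] [244.7 181.9]
peg [239 155  32  32 510]
peg [207 169   9   9  59]
```

```bash
python3 - <<'E'
import cv2,numpy as np
s=cv2.imread('pics/s_or.png');t=cv2.imread('pics/t_or.png')
a=cv2.resize(s[150:270,205:285],None,fx=5,fy=5,interpolation=3);b=cv2.resize(t[130:210,195:275],None,fx=5,fy=5,interpolation=3)
o=np.zeros((600,800,3),np.uint8);o[:,:400]=a;o[:400,400:]=b;cv2.imwrite('pics/c5.png',o)
E
```

```text
(no output)
```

View pics/c5.png

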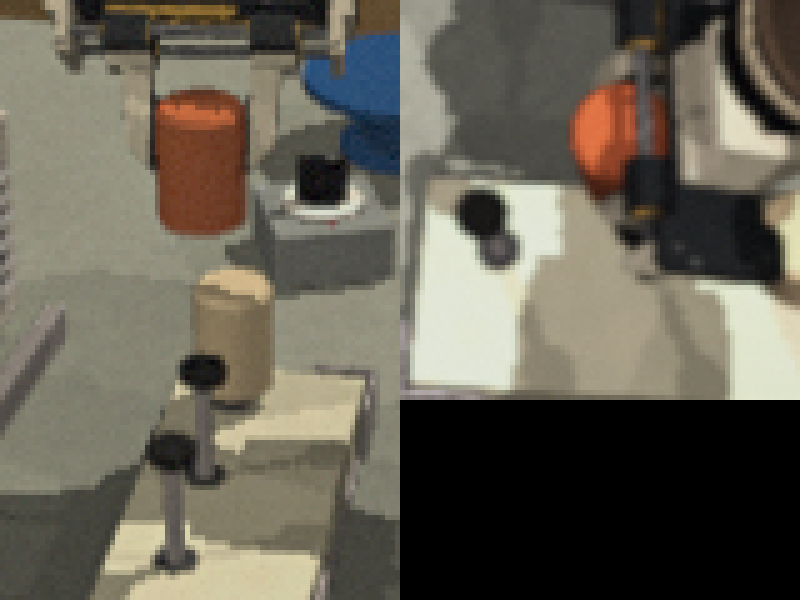

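```bash
python3 - <<'E'
from h import *
cs=optics.calibration('side');ct=optics.calibration('top');rec()
print(tri(ct,(240.3,157.3),cs,(245.3,172)),plane(ct,[(240.3,157.3)],.308))
E
```

```text
t 15.5 q [ 0.784  0.667 -0.971  1.497 -0.078  1.267  0.081] p [0.5877 0.0182 0.2897] y [ 0.99   0.138 -0.001] z [-0.08   0.568 -0.819] F [ 0.5  1.  -0.5] w 0.616
(array([0.5860466 , 0.01277978, 0.30569625]), np.float64(0.0014497752943120556)) [[0.58458122 0.01246269 0.308     ]]
```

Orange is upright, centred on the TCP and over peg2 (side crop (201,110) above (203,370)). Lowering.

Emit:
{"op": "arm_command", "data": {
  "deltas": [0,0,0,0,0,-0.03,40,0,0,0,0,0,-0.06,40,0,0,0,0,0,-0.08,40,0,0,0,0,0,-0.1,40,0,0,0,0,0,-0.11,40,0,0,0,0,0,-0.12,40,0,0,0,0,0,-0.13,40,0,0,0,0,0,-0.14,40,0,0,0,0,0,-0.15,40,0,0,0,0,0,-0.16,40,0,0,0,0,0,-0.168,40,0,0,0,0,0,-0.168,40,0,0,0,0,0,-0.168,40]
}}

```text
clock: 16.8
position: [0.5881, 0.0175, 0.1218]
ee_rot: [-1.726, -1.98, -0.545]
force: [-0.7, 0.2, -0.8]
width: 0.614
gripper_force: 20.0
```

Emit:
{"op": "arm_command", "data": {
  "deltas": [0,0,0,0,0,-0.003,40,0,0,0,0,0,-0.006,40,0,0,0,0,0,-0.006,40]
}}

```text
clock: 17.1
position: [0.5879, 0.0173, 0.1154]
ee_rot: [-1.726, -1.98, -0.544]
force: [0.3, 0.3, -1.2]
width: 0.613
gripper_force: 20.0
```

Emit:
{"op": "arm_command", "data": {
  "deltas": [0,0,0,0,0,-0.002,40,0,0,0,0,0,-0.004,40,0,0,0,0,0,-0.004,40]
}}

```text
clock: 17.4
position: [0.5881, 0.0174, 0.1116]
ee_rot: [-1.726, -1.98, -0.545]
force: [-0.0, -0.6, -2.2]
width: 0.615
gripper_force: 20.0
```

Emit:
{"op": "arm_command", "data": {
  "deltas": [0,0,0,0,0,-0.002,40,0,0,0,0,0,-0.003,40,0,0,0,0,0,-0.003,40]
}}

```text
clock: 17.7
position: [0.5884, 0.0176, 0.111]
ee_rot: [-1.725, -1.98, -0.546]
force: [-5.8, -7.8, 19.2]
width: 0.616
gripper_force: 20.0
```

Emit:
{"op": "arm_command", "data": {
  "deltas": [0,0,0,0,0,0.002,75,0,0,0,0,0,0.002,75,0,0,0,0,0,0.002,75,0,0,0,0,0,0.002,75,0,0,0,0.002,-0.012,0.018,75,0,0,0,0.005,-0.034,0.05,75,0,0,0,0.008,-0.057,0.084,75,0,0,0,0.01,-0.07,0.13,75,0,0,0,0.01,-0.07,0.18,75,0,0,0,0.01,-0.07,0.22,75]
}}

```text
clock: 18.7
position: [0.5983, -0.0528, 0.3314]
ee_rot: [-1.727, -1.98, -0.546]
force: [0.7, -0.0, -0.4]
width: 0.816
gripper_force: 0.0
```

```bash
python3 - <<'E'
from h import *
from scipy.spatial.transform import Rotation as Rn
s=rec()
R=cv2.Rodrigues(s['ee_rot'])[0];Rg=Rn.from_rotvec(-np.radians(70)*R[:,1]).as_matrix()@R
P=np.array((.5855,.3566,.0635)); print('zg',Rg[:,2].round(3),'pre',(P-.1*Rg[:,2]-s['position']).round(4),'P',(P-s['position']).round(4),'rot',(-70/90*R[:,1]).round(3))
im,c=snap('side','s6');im2,c2=snap('top','t6')
h=cv2.cvtColor(im,cv2.COLOR_BGR2HSV).astype(int);r=np.zeros(h.shape[:2],bool);r[185:260,225:270]=1
m=r&(h[...,0]<13)&(h[...,1]>140);print([(b[0],b[1].round(1)) for b in blobs(m)], 'exp mid/foot',proj(c,[[.588,.018,.097],[.588,.018,.136],[.588,.018,.058]]).round(1).tolist())
E
```

```text
t 18.7 q [ 0.835  0.678 -0.953  1.35  -0.071  1.435  0.13 ] p [ 0.5983 -0.0528  0.3314] y [0.991 0.136 0.001] z [-0.078  0.569 -0.818] F [ 0.7 -0.  -0.4] w 0.816
zg [ 0.078 -0.567 -0.82 ] pre [-0.0206  0.4662 -0.1859] P [-0.0128  0.4094 -0.2679] rot [-0.771 -0.106 -0.   ]
[(array([238, 218,  16,  28, 368], dtype=int32), array([246. , 230.2]))] exp mid/foot [[245.9, 230.9], [245.6, 220.7], [246.1, 240.8]]
```

Orange hangs on peg2: its blob is at (246,230), expected (245.9,231). Now brown.

Emit:
{"op": "arm_command", "data": {
  "deltas": [-0.771,-0.106,0,-0.021,0.466,0,80,-0.771,-0.106,0,-0.021,0.466,0,80,-0.771,-0.106,0,-0.021,0.466,0,80,-0.771,-0.106,0,-0.021,0.466,0,80,-0.771,-0.106,0,-0.021,0.466,0,80,-0.771,-0.106,0,-0.021,0.466,0,80,-0.771,-0.106,0,-0.021,0.466,0,80,-0.771,-0.106,0,-0.021,0.466,0,80,-0.771,-0.106,0,-0.021,0.466,0,80,-0.771,-0.106,0,-0.021,0.466,0,80,-0.771,-0.106,0,-0.021,0.466,-0.05,80,-0.771,-0.106,0,-0.021,0.466,-0.1,80,-0.771,-0.106,0,-0.021,0.466,-0.15,80,-0.771,-0.106,0,-0.021,0.466,-0.186,80,-0.771,-0.106,0,-0.021,0.466,-0.186,80,-0.771,-0.106,0,-0.021,0.466,-0.186,80]
}}

```text
clock: 20.4
position: [0.5769, 0.4132, 0.1428]
ee_rot: [1.727, 1.982, -0.548]
force: [1.6, 0.6, 1.4]
width: 0.871
gripper_force: 0.0
```

```bash
python3 - <<'E'
from h import *
s=rec();P=np.array((.5855,.3563,.0635)); print((P-s['position']).round(4))
im,c=snap('wrist','w3');print(proj(c,[(.5876,.3404,.058),(.5825,.3767,.0713)]).round(1))
h=cv2.cvtColor(im,cv2.COLOR_BGR2HSV).astype(int);m=(h[...,0]<14)&(h[...,1]>80)&(h[...,1]<175)&(h[...,2]>40);m[240:]=0
for b in blobs(m,600): print(b[0],b[1].round(1))
cv2.imwrite('pics/w3c.png',im)
E
```

```text
t 20.4 q [-0.659  0.965 -0.552  1.088  0.775  1.745 -1.071] p [0.5769 0.4132 0.1428] y [ 0.991  0.136 -0.002] z [ 0.076 -0.569 -0.819] F [1.6 0.6 1.4] w 0.871
[ 0.0086 -0.0569 -0.0793]
[[280.4 231.5]
 [280.5 214.8]]
[ 242  178   81   62 4145] [282.  211.1]
```

View pics/w3c.png

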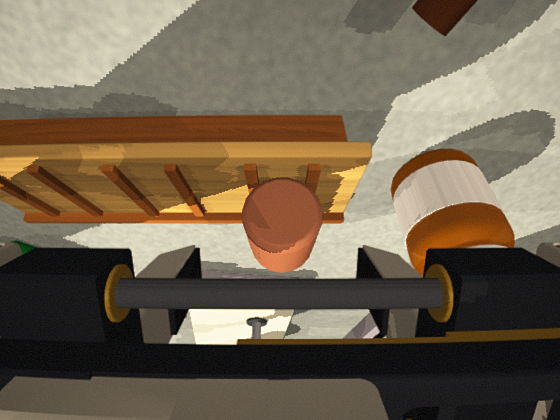

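```bash
python3 - <<'E'
from h import *
c=optics.calibration('wrist');im=cv2.imread('pics/t6.png');ct=optics.calibration('top')
h=cv2.cvtColor(im,cv2.COLOR_BGR2HSV).astype(int);m=(h[...,1]<60)&(h[...,2]>165);m[:105]=0;m[160:]=0;m[:,:118]=0;m[:,165:]=0
for b in blobs(m,30): print(b[0],b[1],plane(ct,[b[1]],.11))
a=np.linspace(0,2*np.pi,40);
for z in (.003,):
    p=proj(c,np.c_[.73+.038*np.cos(a),.359+.038*np.sin(a),0*a+z]);print('base px x',p[:,0].min(),p[:,0].max(),'y',p[:,1].min(),p[:,1].max())
E
```

```text
[ 118  105   47   51 1561] [138.53875721 125.49519539] [[0.72235905 0.35300848 0.11      ]]
[141 138  13   8  54] [147.5        141.98148148] [[0.67192842 0.3189862  0.11      ]]
base px x 394.01277600599036 480.0527588457463 y 150.15153663477935 209.7668533977618
```

Emit:
{"op": "arm_command", "data": {
  "deltas": [0,0,0,0.002,-0.014,-0.02,80,0,0,0,0.004,-0.028,-0.04,80,0,0,0,0.006,-0.042,-0.06,80,0,0,0,0.009,-0.057,-0.079,80,0,0,0,0.009,-0.057,-0.079,80,0,0,0,0.009,-0.057,-0.079,80,0,0,0,0.009,-0.057,-0.079,40,0,0,0,0.009,-0.057,-0.079,40,0,0,0,0.009,-0.057,-0.079,40,0,0,0,0.009,-0.057,-0.079,40,0,0,0,0.009,-0.057,-0.079,40,0,0,0,0.009,-0.057,-0.079,40],
  "force": 20
}}

```text
clock: 21.65
position: [0.5861, 0.3568, 0.0643]
ee_rot: [1.729, 1.982, -0.544]
force: [-0.3, 1.7, 5.1]
width: 0.614
gripper_force: 20.0
```

Emit:
{"op": "arm_command", "data": {
  "deltas": [0,0,0,0,0.003,0.03,40,0,0,0,0,0.003,0.08,40,0,0,0,0,0.003,0.13,40,0,0,0,0,0.003,0.18,40,0,0,0,0,0.003,0.23,40,0.771,0.107,0,0,-0.05,0.25,40,0.771,0.107,0,0,-0.1,0.25,40,0.771,0.107,0,0,-0.15,0.25,40,0.771,0.107,0,0,-0.2,0.25,40,0.771,0.107,0,0,-0.245,0.25,40,0.771,0.107,0,0.002,-0.245,0.226,40,0.771,0.107,0,0.002,-0.245,0.226,40,0.771,0.107,0,0.002,-0.245,0.226,40,0.771,0.107,0,0.002,-0.245,0.226,40,0.771,0.107,0,0.002,-0.245,0.226,40,0.771,0.107,0,0.002,-0.245,0.226,40,0.771,0.107,0,0.002,-0.245,0.226,40]
}}

```text
clock: 23.35
position: [0.5874, 0.1131, 0.2901]
ee_rot: [-1.723, -1.983, -0.541]
force: [0.2, 1.0, -1.3]
width: 0.615
gripper_force: 20.0
```

```bash
python3 - <<'E'
from h import *
s=rec();t,ct=snap('top','t7');sd,cs=snap('side','s7');P=s['position']
print(proj(cs,[P+[0,0,.022],P+[0,0,-.017],[.588,.112,.13]]).round(1).tolist(),proj(ct,[P+[0,0,.022]]).round(1))
h=cv2.cvtColor(sd,cv2.COLOR_BGR2HSV).astype(int);r=np.zeros(h.shape[:2],bool);r[160:235,220:262]=1
m=r&(h[...,0]<14)&(h[...,1]>90)&(h[...,1]<165)&(h[...,2]>50)
for b in blobs(m,60):print(b[0],b[1].round(1))
m=(sd.max(2)<50);m[:225]=0;m[260:]=0;m[:,:225]=0;m[:,255:]=0
for b in blobs(m,15):print('peg',b[0],b[1].round(1))
E
```

```text
t 23.35 q [ 0.677  0.653 -1.019  1.547 -0.07   1.162 -0.053] p [0.5874 0.1131 0.2901] y [ 0.99   0.14  -0.002] z [-0.082  0.567 -0.819] F [ 0.2  1.  -1.3] w 0.615
[[237.7, 184.3], [238.0, 196.5], [239.3, 238.0]] [[202.2 152.9]]
[228 181  20  31 543] [237.4 195.9]
peg [234 237  10   7  54] [238.9 239.9]
```

Brown is centred as predicted: side (237.4,195.9), predicted (238,196.5). The peg1 head is at (238.9,239.9), unmoved. Lowering.

Emit:
{"op": "arm_command", "data": {
  "deltas": [0,0,0,0.001,-0.001,-0.03,40,0,0,0,0.001,-0.001,-0.06,40,0,0,0,0.001,-0.001,-0.08,40,0,0,0,0.001,-0.001,-0.1,40,0,0,0,0.001,-0.001,-0.11,40,0,0,0,0.001,-0.001,-0.12,40,0,0,0,0.001,-0.001,-0.13,40,0,0,0,0.001,-0.001,-0.14,40,0,0,0,0.001,-0.001,-0.15,40,0,0,0,0.001,-0.001,-0.16,40,0,0,0,0.001,-0.001,-0.17,40,0,0,0,0.001,-0.001,-0.175,40,0,0,0,0.001,-0.001,-0.175,40,0,0,0,0.001,-0.001,-0.175,40]
}}

```text
clock: 24.85
position: [0.5892, 0.1106, 0.1149]
ee_rot: [-1.725, -1.98, -0.544]
force: [0.3, 0.6, -1.3]
width: 0.611
gripper_force: 20.0
```

Emit:
{"op": "arm_command", "data": {
  "deltas": [0,0,0,0,0,-0.002,40,0,0,0,0,0,-0.004,40,0,0,0,0,0,-0.004,40]
}}

```text
clock: 25.15
position: [0.5895, 0.1107, 0.1123]
ee_rot: [-1.725, -1.98, -0.545]
force: [-3.5, -4.6, 11.0]
width: 0.615
gripper_force: 20.0
```

Contact: the floor is on the head. Release and back off.

Emit:
{"op": "arm_command", "data": {
  "deltas": [0,0,0,0,0,0.002,75,0,0,0,0,0,0.002,75,0,0,0,0,0,0.002,75,0,0,0,0,0,0.002,75,0,0,0,0.002,-0.012,0.018,75,0,0,0,0.005,-0.034,0.05,75,0,0,0,0.008,-0.057,0.084,75,0,0,0,0.01,-0.07,0.13,75,0,0,0,0.01,-0.07,0.18,75,0,0,0,-0.05,-0.07,0.22,75,0.385,0.053,0,-0.15,-0.07,0.22,40,0,0,0,-0.2,-0.07,0.22,10,0,0,0,-0.24,-0.07,0.22,0]
}}

```text
clock: 26.45
position: [0.407, 0.0412, 0.3279]
ee_rot: [-1.72, -1.976, -0.545]
force: [-0.5, 0.4, 2.8]
width: 0.604
gripper_force: 0.0
```

```bash
python3 - <<'E'
from h import *
s=rec();t,ct=snap('top','t8');sd,cs=snap('side','s8')
a=cv2.resize(sd[160:290,195:285],None,fx=4,fy=4,interpolation=3);b=cv2.resize(t[90:230,175:285],None,fx=4,fy=4,interpolation=3)
o=np.zeros((560,800,3),np.uint8);o[:520,:360]=a;o[:560,360:]=b;cv2.imwrite('pics/c8.png',o)
E
```

```text
t 26.45 q [ 1.173  0.388 -1.202  1.857 -0.267  1.234  0.221] p [0.407  0.0412 0.3279] y [ 0.99   0.139 -0.004] z [-0.083  0.573 -0.815] F [-0.5  0.4  2.8] w 0.604
```

View pics/c8.png

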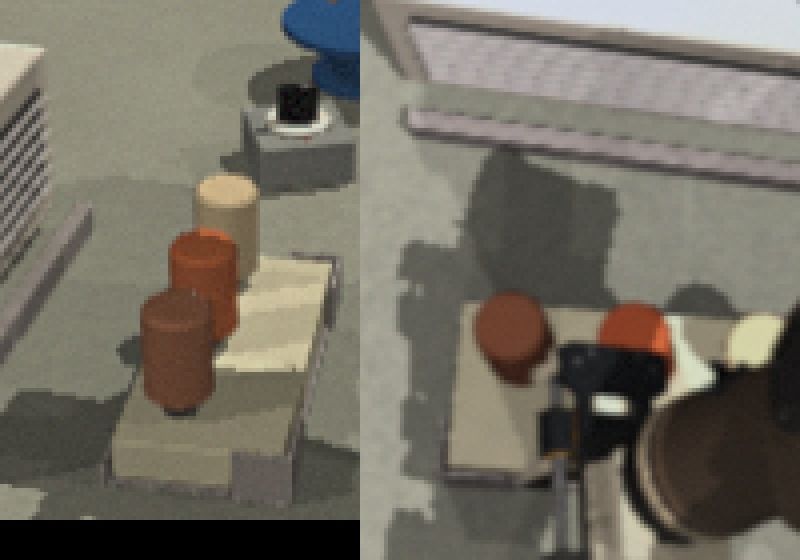

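All three beakers hang upright on their pegs: brown (177,350), orange (204,285), cream (227,225) in the side crop. The rail is clear in front. Now the pushing poses.

```bash
python3 - <<'E'
from tr import *
q0=json.loads(open('log.txt').readlines()[-1])[0];R0=mats(q0)[6]
Rv=Rn.from_rotvec(-np.radians(35)*R0[:,1]).as_matrix()@R0
for yt in (-90,90):
    y=np.array([0,yt/90.,0]);z=np.array([0,0,-1.]);Rp=np.c_[np.cross(y,z),y,z]
    q=trace(q0,(.42,.05,.3),Rp,15)
    for P in ((.45,-.105,.3),(.45,-.105,.03),(.6,-.105,.03),(.45,-.105,.03),(.45,-.105,.2),(.45,.135,.2),(.45,.135,.03),(.62,.135,.03)): q=trace(q,P,Rp,5)
    d=Rn.from_matrix(Rp@R0.T).as_rotvec()/(np.pi/2);print('rot',d.round(3), 'half',(d/2).round(3))
E
```

```text
end [ 0.65  0.17 -0.99  1.89  0.15  1.17 -1.96]
end [ 0.86  0.23 -0.89  1.82  0.19  1.19 -1.65]
end [ 0.59  0.58 -0.63  2.14  0.6   0.6  -2.04]
end [ 0.49  0.74 -0.62  1.77  0.57  0.81 -1.97]
end [ 0.59  0.58 -0.63  2.14  0.6   0.6  -2.04]
end [ 0.78  0.33 -0.83  1.97  0.3   0.97 -1.76]
end [ 0.29  0.36 -0.87  1.95  0.33  0.98 -2.31]
end [ 0.09  0.6  -0.66  2.12  0.63  0.63 -2.58]
end [ 0.12  0.78 -0.65  1.7   0.6   0.86 -2.37]
rot [-0.337  0.289 -1.049] half [-0.168  0.145 -0.525]
end [ 0.84  0.25 -1.26  1.88  0.26  1.2   1.06]
end [ 1.07  0.33 -1.2   1.8   0.33  1.23  1.35]
end [ 0.75  0.66 -0.86  2.12  0.79  0.71  0.92]
end [ 0.62  0.82 -0.83  1.76  0.76  0.91  1.02]
end [ 0.75  0.66 -0.86  2.12  0.79  0.71  0.92]
end [ 0.97  0.44 -1.12  1.95  0.46  1.03  1.22]
end [ 0.43  0.45 -1.1   1.94  0.46  1.04  0.7 ]
end [ 0.22  0.67 -0.85  2.11  0.78  0.72  0.42]
end [ 0.21  0.85 -0.82  1.7   0.75  0.94  0.67]
rot [-0.279 -0.325  0.881] half [-0.14  -0.162  0.44 ]
```

Emit:
{"op": "arm_command", "data": {
  "deltas": [-0.279,-0.325,0.881,0.033,0.094,-0.03,0,-0.279,-0.325,0.881,0.033,0.094,-0.03,0,-0.279,-0.325,0.881,0.033,0.094,-0.03,0,-0.279,-0.325,0.881,0.033,0.094,-0.03,0,-0.279,-0.325,0.881,0.033,0.094,-0.03,0,-0.279,-0.325,0.881,0.033,0.094,-0.03,0,-0.279,-0.325,0.881,0.033,0.094,-0.03,0,-0.279,-0.325,0.881,0.033,0.094,-0.03,0,-0.279,-0.325,0.881,0.033,0.094,-0.03,0,-0.279,-0.325,0.881,0.033,0.094,-0.03,0,-0.279,-0.325,0.881,0.033,0.094,-0.05,0,-0.279,-0.325,0.881,0.033,0.094,-0.1,0,-0.279,-0.325,0.881,0.033,0.094,-0.15,0,-0.279,-0.325,0.881,0.033,0.094,-0.15,0]
}}

```text
clock: 27.95
position: [0.4381, 0.1327, 0.1741]
ee_rot: [0.002, -3.139, 0.001]
force: [0.0, -0.2, 0.3]
width: -0.001
gripper_force: 0.0
```

```bash
cat > st.py <<'E'
# stand pose: brown & cream feet in top view (z=.136) + rear plates checked by white slab
from h import *
import sys
rec();t,ct=snap('top','t_'+sys.argv[1]);sd,cs=snap('side','s_'+sys.argv[1])
h=cv2.cvtColor(t,cv2.COLOR_BGR2HSV).astype(int)
m=(h[...,1]<90)&(h[...,2]>120)&(h[...,0]>18)&(h[...,0]<45)
m[:130]=0;m[225:]=0;m[:,:180]=0;m[:,310:]=0
hs=cv2.cvtColor(sd,cv2.COLOR_BGR2HSV).astype(int)
for nm,cond in (('brown',(h[...,0]<12)&(h[...,1]>90)&(h[...,1]<172)),('orange',(h[...,0]<12)&(h[...,1]>172))):
    c=cond&(h[...,2]>60);c[:125]=0;c[225:]=0;c[:,:185]=0;c[:,300:]=0
    for b in blobs(c,60): print(nm,b[0],b[1].round(1))
E
python3 st.py a
```

```text
t 27.95 q [ 0.437  0.477 -1.115  1.995  0.514  0.991  0.642] p [0.4381 0.1327 0.1741] y [-0.002  1.    -0.001] z [-0.002 -0.001 -1.   ] F [ 0.  -0.2  0.3] w -0.001
brown [203 163  20  23 324] [213.3 173.2]
orange [235 167  18  21 288] [243.7 176.7]
```

Emit:
{"op": "arm_command", "data": {
  "deltas": [0,0,0,0,0.002,-0.05,0,0,0,0,0,0.002,-0.1,0,0,0,0,0,0.002,-0.144,0,0,0,0,0.01,0.002,-0.144,0,0,0,0,0.025,0.002,-0.144,0,0,0,0,0.035,0.002,-0.144,0,0,0,0,0.039,0.002,-0.144,0,0,0,0,0.042,0.002,-0.144,0,0,0,0,0.045,0.002,-0.144,0,0,0,0,0.048,0.002,-0.144,0,0,0,0,0.05,0.002,-0.144,0,0,0,0,0.05,0.002,-0.144,0]
}}

```text
clock: 29.25
position: [0.4888, 0.1391, 0.0371]
ee_rot: [-0.004, 3.139, 0.008]
force: [-17.3, 6.2, 6.8]
width: 0.005
gripper_force: 8.4
```

Emit:
{"op": "arm_command", "data": {
  "deltas": [0,0,0,0.003,0,0,0,0,0,0,0.006,0,0,0,0,0,0,0.009,0,0,0,0,0,0,0.012,0,0,0,0,0,0,0.015,0,0,0,0,0,0,0.018,0,0,0,0,0,0,0.021,0,0,0,0,0,0,0.024,0,0,0,0,0,0,0.024,0,0,0]
}}

```text
clock: 30.15
position: [0.5137, 0.1395, 0.0372]
ee_rot: [-0.003, 3.138, 0.01]
force: [-12.1, 6.8, 1.3]
width: 0.004
gripper_force: 6.4
```

```bash
python3 st.py b
```

```text
t 30.15 q [ 0.248  0.735 -0.881  1.956  0.777  0.823  0.503] p [0.5137 0.1395 0.0372] y [-0.002  1.     0.006] z [ 0.004  0.006 -1.   ] F [-12.1   6.8   1.3] w 0.004
brown [209 153  18  13 147] [218.2 159. ]
orange [240 161  17  14 128] [248.2 166.4]
```

```bash
cat > st.py <<'E'
from h import *
import sys
O=np.array([.018,.588])
def pose(t,ct):
    h=cv2.cvtColor(t,cv2.COLOR_BGR2HSV).astype(int);F={}
    for nm,cond in (('brown',(h[...,0]<13)&(h[...,1]>90)&(h[...,1]<174)),('orange',(h[...,0]<13)&(h[...,1]>=174))):
        c=cond&(h[...,2]>60);c[:105]=0;c[225:]=0;c[:,:185]=0;c[:,300:]=0
        b=max(blobs(c,20),key=lambda k:k[0][4])[0]; F[nm]=plane(ct,[(b[0]-.5+9.9,b[1]-.5+9.9)],.136)[0,:2]
    return F
def origin(F):
    d=F['brown']-F['orange'];yaw=np.arctan2(-d[0],d[1]);x=np.array([np.cos(yaw),np.sin(yaw)])
    return (F['orange']-.022*x).round(4),yaw,x
if __name__=='__main__':
    t0=cv2.imread('pics/t_a.png');ct=optics.calibration('top')
    F0=pose(t0,ct);ref={'brown':np.array([.588,.112]),'orange':np.array([.588,.018])};B={k:ref[k]-F0[k] for k in ref}
    if len(sys.argv)>2: t=cv2.imread(f'pics/t_{sys.argv[1]}.png')
    else:
        rec();t,ct=snap('top','t_'+sys.argv[1])
    F=pose(t,ct);F={k:F[k]+B[k] for k in F};o,yaw,x=origin(F);y=np.array([-x[1],x[0]])
    print({k:v.round(4).tolist() for k,v in F.items()},'o',o,'yaw deg',round(np.degrees(yaw),2))
    A,Bb=np.array([.772,.2183]),np.array([.7447,-.1424]);u=(A-Bb)/np.linalg.norm(A-Bb);n=np.array([u[1],-u[0]]);C=A-.22*u
    for nm,s in (('L',1),('R',-1)):
        fr=o+.075*x+s*.15*y;re=o-.075*x+s*.1225*y;print(nm,'gap',round(float((A-fr)@n),4),'plate',re.round(4),'TCP contact x',round(re[0]-.0095,4))
    print('stand y in dryer',round(float((o-C)@u),4))
E
python3 st.py a x; python3 st.py b x
```

```text
{'brown': [0.588, 0.112], 'orange': [0.588, 0.018]} o [0.566 0.018] yaw deg -0.0
L gap 0.1268 plate [0.491  0.1405] TCP contact x 0.4815
R gap 0.1042 plate [ 0.491  -0.1045] TCP contact x 0.4815
stand y in dryer 0.0047
{'brown': [0.62, 0.0974], 'orange': [0.6075, 0.0049]} o [0.5857 0.0079] yaw deg -7.73
L gap 0.0861 plate [0.5279 0.1394] TCP contact x 0.5184
R gap 0.1039 plate [ 0.4949 -0.1034] TCP contact x 0.4854
stand y in dryer -0.0039
```

Emit:
{"op": "arm_command", "data": {
  "deltas": [0,0,0,-0.03,0,0,0,0,0,0,-0.07,0,0,0,0,0,0,-0.07,-0.05,0,0,0,0,0,-0.07,-0.1,0,0,0,0,0,-0.07,-0.15,0,0,0,0,0,-0.07,-0.2,-0.005,0,0,0,0,-0.07,-0.24,-0.005,0,0,0,0,-0.05,-0.24,-0.005,0,0,0,0,-0.035,-0.24,-0.005,0,0,0,0,-0.03,-0.24,-0.005,0,0,0,0,-0.026,-0.24,-0.005,0,0,0,0,-0.022,-0.24,-0.005,0,0,0,0,-0.018,-0.24,-0.005,0,0,0,0,-0.014,-0.24,-0.005,0,0,0,0,-0.01,-0.24,-0.005,0,0,0,0,-0.006,-0.24,-0.005,0,0,0,0,-0.002,-0.24,-0.005,0,0,0,0,0.002,-0.24,-0.005,0,0,0,0,0.006,-0.24,-0.005,0,0,0,0,0.01,-0.24,-0.005,0]
}}

```text
clock: 32.25
position: [0.521, -0.1086, 0.0309]
ee_rot: [-0.006, -3.138, 0.008]
force: [-18.5, -10.3, 9.1]
width: 0.004
gripper_force: 9.4
```

```bash
python3 st.py c
```

```text
t 32.25 q [ 0.707  0.748 -0.876  1.954  0.794  0.832  0.949] p [ 0.521  -0.1086  0.0309] y [ 0.004  1.    -0.005] z [-0.003 -0.005 -1.   ] F [-18.5 -10.3   9.1] w 0.004
{'brown': [0.6217, 0.1155], 'orange': [0.6247, 0.0214]} o [0.6027 0.0207] yaw deg 1.83
L gap 0.0954 plate [0.5238 0.1407] TCP contact x 0.5143
R gap 0.0632 plate [ 0.5317 -0.1041] TCP contact x 0.5222
stand y in dryer 0.0102
```

Emit:
{"op": "arm_command", "data": {
  "deltas": [0,0,0,-0.045,0,0,0,0,0,0,-0.06,0.04,0,0,0,0,0,-0.06,0.09,0,0,0,0,0,-0.06,0.14,0,0,0,0,0,-0.06,0.19,0,0,0,0,0,-0.06,0.247,0,0,0,0,0,-0.04,0.247,0,0,0,0,0,-0.02,0.247,0,0,0,0,0,-0.012,0.247,0,0,0,0,0,-0.007,0.247,0,0,0,0,0,-0.002,0.247,0,0,0,0,0,0.003,0.247,0,0,0,0,0,0.008,0.247,0,0,0,0,0,0.013,0.247,0,0,0,0,0,0.018,0.247,0,0,0,0,0,0.023,0.247,0,0,0,0,0,0.028,0.247,0,0,0,0,0,0.033,0.247,0,0,0,0,0,0.037,0.247,0,0,0,0,0,0.037,0.247,0,0]
}}

```text
clock: 34.3
position: [0.5601, 0.1466, 0.0318]
ee_rot: [-0.003, 3.139, 0.011]
force: [-12.1, 8.5, 2.7]
width: 0.001
gripper_force: 6.3
```

```bash
python3 st.py d
```

```text
t 34.3 q [ 0.227  0.794 -0.866  1.842  0.776  0.877  0.555] p [0.5601 0.1466 0.0318] y [-0.002  1.     0.007] z [ 0.003  0.007 -1.   ] F [-12.1   8.5   2.7] w 0.001
{'brown': [0.6635, 0.0989], 'orange': [0.6477, 0.0055]} o [0.626  0.0092] yaw deg -9.65
L gap 0.0412 plate [0.5726 0.1425] TCP contact x 0.5631
R gap 0.069 plate [ 0.5315 -0.099 ] TCP contact x 0.522
stand y in dryer 0.0005
```

Emit:
{"op": "arm_command", "data": {
  "deltas": [0,0,0,-0.045,0,0,0,0,0,0,-0.08,-0.02,0,0,0,0,0,-0.08,-0.07,0,0,0,0,0,-0.08,-0.12,0,0,0,0,0,-0.08,-0.17,0,0,0,0,0,-0.08,-0.22,0,0,0,0,0,-0.065,-0.247,0,0,0,0,0,-0.05,-0.247,0,0,0,0,0,-0.044,-0.247,0,0,0,0,0,-0.039,-0.247,0,0,0,0,0,-0.034,-0.247,0,0,0,0,0,-0.029,-0.247,0,0,0,0,0,-0.024,-0.247,0,0,0,0,0,-0.019,-0.247,0,0,0,0,0,-0.014,-0.247,0,0,0,0,0,-0.009,-0.247,0,0,0,0,0,-0.004,-0.247,0,0,0,0,0,0.001,-0.247,0,0,0,0,0,0.005,-0.247,0,0,0,0,0,0.005,-0.247,0,0]
}}

```text
clock: 36.35
position: [0.5633, -0.1073, 0.0296]
ee_rot: [-0.003, -3.139, 0.005]
force: [-12.4, -9.2, 1.9]
width: 0.004
gripper_force: 6.1
```

```bash
python3 st.py e
```

```text
t 36.35 q [ 0.669  0.795 -0.869  1.852  0.788  0.884  0.977] p [ 0.5633 -0.1073  0.0296] y [ 0.002  1.    -0.003] z [-0.002 -0.003 -1.   ] F [-12.4  -9.2   1.9] w 0.004
{'brown': [0.6686, 0.1144], 'orange': [0.6682, 0.0224]} o [0.6462 0.0224] yaw deg -0.24
L gap 0.0465 plate [0.5717 0.1452] TCP contact x 0.5622
R gap 0.0252 plate [ 0.5707 -0.0998] TCP contact x 0.5612
stand y in dryer 0.0152
```

Emit:
{"op": "arm_command", "data": {
  "deltas": [0,0,0,-0.04,0,0,0,0,0,0,-0.045,0.05,0,0,0,0,0,-0.045,0.1,0,0,0,0,0,-0.045,0.15,0,0,0,0,0,-0.045,0.2,0,0,0,0,0,-0.045,0.25,0,0,0,0,0,-0.025,0.25,0,0,0,0,0,-0.012,0.25,0,0,0,0,0,-0.007,0.25,0,0,0,0,0,-0.002,0.25,0,0,0,0,0,0.003,0.25,0,0,0,0,0,0.008,0.25,0,0,0,0,0,0.013,0.25,0,0,0,0,0,0.018,0.25,0,0,0,0,0,0.023,0.25,0,0,0,0,0,0.028,0.25,0,0,0,0,0,0.032,0.25,0,0,0,0,0,0.032,0.25,0,0]
}}

```text
clock: 38.2
position: [0.5953, 0.1508, 0.0309]
ee_rot: [-0.006, 3.141, 0.012]
force: [-13.6, 8.5, 4.1]
width: 0.004
gripper_force: 6.8
```

```bash
python3 st.py f
```

```text
t 38.2 q [ 0.214  0.834 -0.858  1.75   0.769  0.925  0.603] p [0.5953 0.1508 0.0309] y [-0.004  1.     0.007] z [ 0.001  0.007 -1.   ] F [-13.6   8.5   4.1] w 0.004
{'brown': [0.701, 0.1027], 'orange': [0.685, 0.0089]} o [0.6633 0.0126] yaw deg -9.73
L gap 0.0041 plate [0.6101 0.146 ] TCP contact x 0.6006
R gap 0.0323 plate [ 0.5687 -0.0955] TCP contact x 0.5592
stand y in dryer 0.0067
```

Emit:
{"op": "arm_command", "data": {
  "deltas": [0,0,0,-0.045,0,0,0,0,0,0,-0.078,-0.02,0,0,0,0,0,-0.078,-0.07,0,0,0,0,0,-0.078,-0.12,0,0,0,0,0,-0.078,-0.17,0,0,0,0,0,-0.078,-0.22,0,0,0,0,0,-0.06,-0.247,0,0,0,0,0,-0.048,-0.247,0,0,0,0,0,-0.042,-0.247,0,0,0,0,0,-0.037,-0.247,0,0,0,0,0,-0.032,-0.247,0,0,0,0,0,-0.027,-0.247,0,0,0,0,0,-0.022,-0.247,0,0,0,0,0,-0.017,-0.247,0,0,0,0,0,-0.012,-0.247,0,0,0,0,0,-0.01,-0.247,0,0,0,0,0,-0.01,-0.247,0,0]
}}

```text
clock: 39.95
position: [0.5846, -0.1021, 0.0285]
ee_rot: [0.001, -3.138, 0.004]
force: [-12.3, -10.4, 2.8]
width: 0.003
gripper_force: 6.1
```

```bash
python3 st.py g
```

```text
t 39.95 q [ 0.642  0.819 -0.865  1.8    0.784  0.91   0.986] p [ 0.5846 -0.1021  0.0285] y [-0.     1.    -0.003] z [-0.003 -0.003 -1.   ] F [-12.3 -10.4   2.8] w 0.003
{'brown': [0.7003, 0.1116], 'orange': [0.7001, 0.0162]} o [0.6781 0.0163] yaw deg -0.13
L gap 0.0146 plate [0.6034 0.139 ] TCP contact x 0.5939
R gap -0.0074 plate [ 0.6028 -0.106 ] TCP contact x 0.5933
stand y in dryer 0.0115
```

Emit:
{"op": "arm_command", "data": {
  "deltas": [0,0,0,-0.04,0,0,0,0,0,0,-0.04,0.05,0,0,0,0,0,-0.04,0.1,0,0,0,0,0,-0.04,0.15,0,0,0,0,0,-0.04,0.2,0,0,0,0,0,-0.04,0.245,0,0,0,0,0,-0.02,0.245,0,0,0,0,0,-0.008,0.245,0,0,0,0,0,-0.003,0.245,0,0,0,0,0,0.002,0.245,0,0,0,0,0,0.006,0.245,0,0,0,0,0,0.01,0.245,0,0,0,0,0,0.014,0.245,0,0,0,0,0,0.016,0.245,0,0,0,0,0,0.016,0.245,0,0]
}}

```text
clock: 41.5
position: [0.5998, 0.1452, 0.0292]
ee_rot: [0.003, -3.139, -0.003]
force: [-18.2, 2.7, 10.3]
width: 0.005
gripper_force: 9.1
```

```bash
python3 st.py h; python3 - <<'E'
import cv2
t=cv2.imread('pics/t_h.png');cv2.imwrite('pics/c9.png',cv2.resize(t[95:225,175:335],None,fx=4.6,fy=4.6,interpolation=3))
E
```

```text
t 41.5 q [ 0.217  0.841 -0.854  1.739  0.769  0.934  0.614] p [0.5998 0.1452 0.0292] y [-0.002  1.     0.002] z [-0.003  0.002 -1.   ] F [-18.2   2.7  10.3] w 0.005
{'brown': [0.7044, 0.1], 'orange': [0.7001, 0.0162]} o [0.6782 0.0174] yaw deg -2.93
L gap 0.007 plate [0.6096 0.1436] TCP contact x 0.6001
R gap -0.0003 plate [ 0.597  -0.1011] TCP contact x 0.5875
stand y in dryer 0.0126
```

View pics/c9.png

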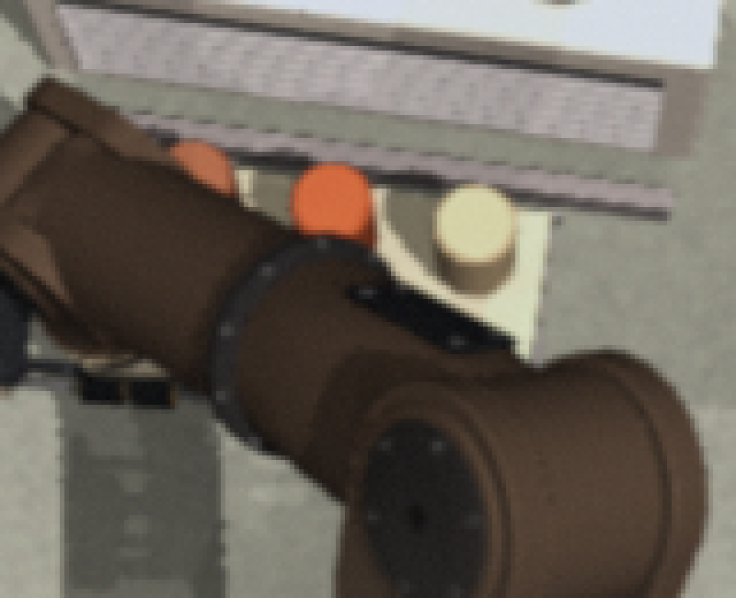

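Nearly flush: the slab's front edge, about (545,210), sits about 2 px behind the rail's near edge, and all beakers are on. I'll press left until the force rises.

Emit:
{"op": "arm_command", "data": {
  "deltas": [0,0,0,0.002,0,0,0,0,0,0,0.004,0,0,0,0,0,0,0.006,0,0,0,0,0,0,0.006,0,0,0]
}}

```text
clock: 41.95
position: [0.6058, 0.1464, 0.0292]
ee_rot: [0.005, -3.139, -0.006]
force: [-17.3, 5.2, 8.6]
width: 0.005
gripper_force: 8.9
```

Emit:
{"op": "arm_command", "data": {
  "deltas": [0,0,0,0.002,0,0,0,0,0,0,0.004,0,0,0,0,0,0,0.006,0,0,0,0,0,0,0.006,0,0,0]
}}

```text
clock: 42.35
position: [0.6089, 0.1468, 0.0292]
ee_rot: [0.006, -3.134, -0.004]
force: [-28.5, 4.2, 16.9]
width: 0.004
gripper_force: 14.6
```

Emit:
{"op": "arm_command", "data": {
  "deltas": [0,0,0,-0.04,0,0,0,0,0,0,-0.07,-0.02,0,0,0,0,0,-0.07,-0.07,0,0,0,0,0,-0.07,-0.12,0,0,0,0,0,-0.07,-0.17,0,0,0,0,0,-0.07,-0.22,0,0,0,0,0,-0.06,-0.247,0,0,0,0,0,-0.045,-0.247,0,0,0,0,0,-0.04,-0.247,0,0,0,0,0,-0.036,-0.247,0,0,0,0,0,-0.032,-0.247,0,0,0,0,0,-0.029,-0.247,0,0,0,0,0,-0.029,-0.247,0,0]
}}

```text
clock: 43.65
position: [0.5833, -0.1027, 0.0288]
ee_rot: [0.002, -3.138, 0.001]
force: [-16.8, -2.2, 12.0]
width: 0.004
gripper_force: 8.2
```

Emit:
{"op": "arm_command", "data": {
  "deltas": [0,0,0,0.002,0,0,0,0,0,0,0.004,0,0,0,0,0,0,0.006,0,0,0,0,0,0,0.006,0,0,0]
}}

```text
clock: 44.05
position: [0.5886, -0.104, 0.0287]
ee_rot: [0.001, -3.137, 0.004]
force: [-17.7, -6.6, 12.6]
width: 0.005
gripper_force: 9.1
```

Emit:
{"op": "arm_command", "data": {
  "deltas": [0,0,0,0.002,0,0,0,0,0,0,0.004,0,0,0,0,0,0,0.006,0,0,0,0,0,0,0.006,0,0,0]
}}

```text
clock: 44.45
position: [0.5924, -0.1047, 0.0284]
ee_rot: [0.0, -3.133, 0.006]
force: [-26.1, -9.2, 20.7]
width: 0.004
gripper_force: 13.6
```

Emit:
{"op": "arm_command", "data": {
  "deltas": [0,0,0,-0.04,0,0,0,0,0,0,-0.04,0.05,0,0,0,0,0,-0.04,0.1,0,0,0,0,0,-0.04,0.15,0,0,0,0,0,-0.04,0.2,0,0,0,0,0,-0.04,0.247,0,0,0,0,0,-0.02,0.247,0,0,0,0,0,-0.008,0.247,0,0,0,0,0,0,0.247,0,0,0,0,0,0.005,0.247,0,0,0,0,0,0.01,0.247,0,0,0,0,0,0.013,0.247,0,0,0,0,0,0.016,0.247,0,0,0,0,0,0.016,0.247,0,0]
}}

```text
clock: 45.85
position: [0.6102, 0.1455, 0.0293]
ee_rot: [0.005, -3.138, -0.002]
force: [-19.6, 1.8, 15.0]
width: 0.003
gripper_force: 10.3
```

Emit:
{"op": "arm_command", "data": {
  "deltas": [0,0,0,0.003,0,0,0,0,0,0,0.006,0,0,0,0,0,0,0.008,0,0,0,0,0,0,0.008,0,0,0]
}}

```text
clock: 46.25
position: [0.6104, 0.1455, 0.0292]
ee_rot: [0.009, -3.125, 0.005]
force: [-51.2, -3.8, 38.8]
width: 0.003
gripper_force: 25.6
```

Left is stalled hard against the rail, and both sides are flush at the rail's angle. I'll back off, rise, then look at the stand and the knob.

Emit:
{"op": "arm_command", "data": {
  "deltas": [0,0,0,-0.02,0,0,0,0,0,0,-0.06,0,0,0,0,0,0,-0.1,0,0.02,0,0,0,0,-0.12,-0.03,0.07,0,0,0,0,-0.12,-0.08,0.12,0,0,0,0,-0.12,-0.13,0.17,0,0,0,0,-0.12,-0.18,0.22,0,0,0,0,-0.12,-0.23,0.27,0,0,0,0,-0.12,-0.28,0.29,0,0,0,0,-0.09,-0.33,0.29,0,0,0,0,-0.06,-0.38,0.29,40,0,0,0,-0.05,-0.43,0.29,60,0,0,0,-0.05,-0.47,0.29,80,0,0,0,-0.05,-0.47,0.29,80]
}}

```text
clock: 47.65
position: [0.567, -0.2958, 0.316]
ee_rot: [-0.0, 3.136, 0.003]
force: [0.7, 0.7, 0.3]
width: 0.308
gripper_force: 0.0
```

```bash
python3 st.py i; python3 - <<'E'
from h import *
w,cw=snap('wrist','w4');s,cs=snap('side','s_i');t=cv2.imread('pics/t_i.png');ct=optics.calibration('top')
print('knob guess', plane(ct,[(371.4,194.1)],.08), proj(cw,[[.52,-.37,.08]]).round(1))
a=cv2.resize(t[95:225,175:335],None,fx=2.4,fy=2.4,interpolation=3)
o=np.zeros((600,800,3),np.uint8);o[:a.shape[0],:a.shape[1]]=a
c=cv2.resize(s[150:270,190:290],None,fx=2.3,fy=2.3);o[320:320+c.shape[0],:c.shape[1]]=c
b=cv2.resize(w[:300],None,fx=.72,fy=.72);o[:b.shape[0],390:390+b.shape[1]]=b
p=proj(cw,[[.54,-.39,.07]])[0];x0=int(np.clip(p[0]-70,0,420));y0=int(np.clip(p[1]-60,0,300));print(x0,y0)
d=cv2.resize(w[y0:y0+120,x0:x0+140],None,fx=2.9,fy=2.9,interpolation=3);o[230:230+d.shape[0],390:390+d.shape[1]]=d
cv2.imwrite('pics/c10.png',o)
E
```

```text
t 47.65 q [ 1.016  0.624 -1.073  1.372  0.542  1.451  1.537] p [ 0.567  -0.2958  0.316 ] y [-0.     1.     0.002] z [ 0.005  0.002 -1.   ] F [0.7 0.7 0.3] w 0.308
{'brown': [0.7163, 0.1102], 'orange': [0.7095, 0.0171]} o [0.6876 0.0187] yaw deg -4.15
L gap -0.0054 plate [0.6217 0.1463] TCP contact x 0.6122
R gap -0.0064 plate [ 0.6039 -0.098 ] TCP contact x 0.5944
stand y in dryer 0.0146
knob guess [[ 0.56918354 -0.37192438  0.08      ]] [[220.5 145.7]]
135 103
```

View pics/c10.png

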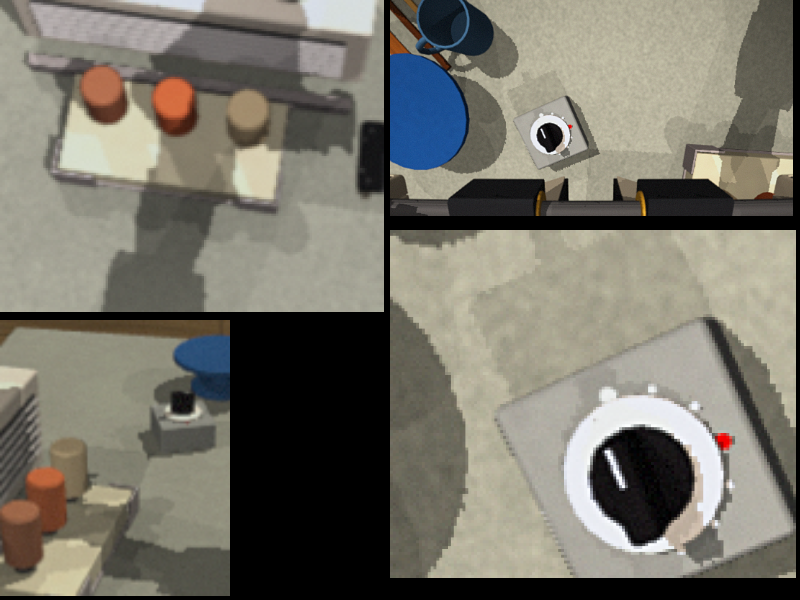

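The stand is flush: yaw −4.15° against the rail's −4.3°, with all three beakers on. The knob's dial centre is at wrist px (223,187), its white pointer points at the off dot, and the red mark is at (250,175). Now I'll measure it by triangulation.

```bash
python3 - <<'E'
from h import *
w=cv2.imread('pics/w4.png');t=cv2.imread('pics/t_i.png');s=cv2.imread('pics/s_i.png')
cw,ct,cs=[optics.calibration(n) for n in ('wrist','top','side')]
def roi(m,x0,y0,x1,y1):
    r=np.zeros(m.shape,bool);r[y0:y1,x0:x1]=m[y0:y1,x0:x1];return r
C={}
for nm,im,c,R in (('w',w,cw,(190,150,265,220)),('t',t,ct,(350,172,395,222)),('s',s,cs,(250,165,290,205))):
    i=im.astype(int);red=(i[...,2]>130)&(i[...,1]<90)&(i[...,0]<90)
    wh=(i.min(2)>185);dk=i.max(2)<60
    print(nm)
    for k,m,a in (('red',red,1),('white',wh,20 if nm=='w' else 8),('dark',dk,25)):
        for b in blobs(roi(m,*R),a): print(' ',k,b[0],b[1].round(1))
f=lambda x,y:(135+(x-390)/2.9,103+(y-230)/2.9)
for z in (.05,.055,.08):
    P=plane(cw,[f(645,474),f(723,440),f(608,395),f(606,450),f(624,490)],z);print(z,P.round(4)[:,:2].tolist())
    d=P[4]-P[3];print(' bar angle deg',np.degrees(np.arctan2(d[1],d[0])).round(1),' off dir',np.degrees(np.arctan2(*(P[2]-P[0])[[1,0]])).round(1))
E
```

```text
w
  red [247 173   6   6  22] [249.7 175.4]
  white [ 195  157   55   58 1091] [219.9 181.2]
  dark [251 150  14  30  99] [258.4 163.3]
  dark [204 171  36  41 982] [222.1 189.4]
t
  dark [350 172   5   8  35] [351.7 175.3]
  dark [350 172  22  50 618] [364.1 197.2]
s
  white [265 189  12   4  16] [271.6 191.2]
  dark [264 180  11  11  92] [269.  185.2]
0.05 [[0.5718, -0.3649], [0.5577, -0.3315], [0.5385, -0.3787], [0.5615, -0.3808], [0.5787, -0.3742]]
 bar angle deg 21.2  off dir -157.6
0.055 [[0.5709, -0.3641], [0.5569, -0.3311], [0.5379, -0.3777], [0.5606, -0.3798], [0.5776, -0.3732]]
 bar angle deg 21.2  off dir -157.6
0.08 [[0.5662, -0.3599], [0.553, -0.329], [0.5353, -0.3726], [0.5565, -0.3746], [0.5725, -0.3685]]
 bar angle deg 21.2  off dir -157.6
```

```bash
python3 - <<'E'
from h import *
ct,cs=[optics.calibration(n) for n in ('top','side')]
print('dark',tri(ct,(371.4,194.1),cs,(269,185.2)),'dial',plane(cs,[(270.5,190.5)],.05))
print('top of dark in side',plane(cs,[(269,180)],.08))
s=rec();w,c=snap('wrist','w5');c2=optics.calibration('wrist');print(np.abs(np.array(c['tvec'])-np.array(c2['tvec'])).max())
i=w.astype(int);d0=proj(c,[[.568,-.37,.06]])[0].astype(int);print(d0)
r=np.zeros(w.shape[:2],bool);r[max(0,d0[1]-40):d0[1]+40,d0[0]-42:d0[0]+42]=1
red=r&(i[...,2]>130)&(i[...,1]<90)&(i[...,0]<90);wh=r&(i.min(2)>175);dk=r&(i.max(2)<60)
for k,m,a in (('red',red,3),('white',wh,6),('dark',dk,100)):
    for b in blobs(m,a): print(k,b[0],b[1].round(1),plane(c,[b[1]],.08 if k!='red' else .052)[0].round(4))
big=np.uint8(wh|dk);k=max(cv2.findContours(big,0,2)[0],key=cv2.contourArea);(e,ax,an)=cv2.fitEllipse(k);print('ellipse',e,ax,plane(c,[e],.053).round(4))
ptr=[b for b in blobs(wh,6) if b[0][4]<60]
E
```

```text
dark (array([ 0.57188841, -0.37248997,  0.07644308]), np.float64(0.0035025907615935424)) dial [[ 0.56803669 -0.3784247   0.05      ]]
top of dark in side [[ 0.58045485 -0.41511022  0.08      ]]
t 47.8 q [ 1.017  0.626 -1.07   1.372  0.542  1.45   1.535] p [ 0.5667 -0.2978  0.3145] y [0.006 1.    0.003] z [ 0.005  0.003 -1.   ] F [-0.4  0.9  0.7] w 0.433
0.0010399033687807369
[217 185]
red [240 173   5   6  22] [241.7 175.6] [ 0.5575 -0.3412  0.052 ]
white [ 186  157   56   58 1134] [212.  181.6] [ 0.5597 -0.372   0.08  ]
white [201 179   6  13  22] [203.3 185.1] [ 0.5637 -0.3821  0.08  ]
white [243 189   3   4   8] [244.  190.5] [ 0.5702 -0.3361  0.08  ]
dark [241 145  18  40 156] [250.3 162.8] [ 0.5389 -0.328   0.08  ]
dark [196 171  36  41 984] [213.8 189.8] [ 0.5691 -0.3704  0.08  ]
ellipse (212.54849243164062, 185.1448516845703) (52.68120193481445, 54.79899215698242) [[ 0.5687 -0.3769  0.053 ]]
```

Emit:
{"op": "arm_command", "data": {
  "deltas": [0,0,1,0.002,-0.078,-0.03,45,0,0,1,0.002,-0.078,-0.03,45,0,0,1,0.002,-0.078,-0.03,45,0,0,1,0.002,-0.078,-0.03,45,0,0,1,0.002,-0.078,-0.03,45,0,0,1,0.002,-0.078,-0.03,45,0,0,1,0.002,-0.078,-0.03,45,0,0,1,0.002,-0.078,-0.03,45,0,0,1,0.002,-0.078,-0.03,45,0,0,1,0.002,-0.078,-0.03,45,0,0,1,0.002,-0.078,-0.03,45,0,0,1,0.002,-0.078,-0.03,45]
}}

```text
clock: 49.05
position: [0.5792, -0.2924, 0.2338]
ee_rot: [2.04, -2.311, 0.096]
force: [-0.2, 0.3, -0.1]
width: 0.49
gripper_force: 0.0
```

Emit:
{"op": "arm_command", "data": {
  "deltas": [0,0,1,0,0,0,45,0,0,1,0,0,0,45,0,0,1,0,0,0,45,0,0,1,0,0,0,45,0,0,1,0,0,0,45,0,0,1,0,0,0,45,0,0,1,0,0,0,45,0,0,1,0,0,0,45,0,0,1,0,0,0,45,0,0,1,0,0,0,45,0,0,1,0,0,0,45,0,0,1,0,0,0,45]
}}

```text
clock: 50.25
position: [0.5217, -0.184, 0.1058]
ee_rot: [2.749, -0.949, 0.757]
force: [0.8, -0.1, -0.4]
width: 0.494
gripper_force: 0.0
```

```bash
cat > knob.py <<'E'
from h import *
import sys
s=rec();w,c=snap('wrist',sys.argv[1])
i=w.astype(int);d0=proj(c,[[.569,-.375,.06]])[0].astype(int);print(d0)
r=np.zeros(w.shape[:2],bool);r[max(0,d0[1]-60):d0[1]+60,max(0,d0[0]-60):d0[0]+60]=1
red=r&(i[...,2]>130)&(i[...,1]<90)&(i[...,0]<90);wh=r&(i.min(2)>175);dk=r&(i.max(2)<60)
for k,m,a in (('red',red,3),('white',wh,6),('dark',dk,100)):
    for b in blobs(m,a): print(k,b[0],b[1].round(1),plane(c,[b[1]],.08 if k!='red' else .052)[0].round(4))
n,l,st,ce=cv2.connectedComponentsWithStats(wh.astype(np.uint8))
for j in range(1,n):
    if 10<st[j,4]<90:
        y,x=np.nonzero(l==j);P=plane(c,np.c_[x,y],.08)[:,:2];P=P-P.mean(0);u=np.linalg.svd(P)[2][0];print('streak',ce[j].round(1),st[j,4],'angle',np.degrees(np.arctan2(u[1],u[0])).round(1),np.ptp(P@u).round(4))
E
python3 knob.py w6
```

```text
t 50.25 q [ 1.006  0.722 -1.268  2.268  1.613  0.956  2.741] p [ 0.5217 -0.184   0.1058] y [-0.609 -0.792 -0.034] z [ 0.416 -0.283 -0.864] F [ 0.8 -0.1 -0.4] w 0.494
[451  63]
red [420 103  10   8  61] [424.2 106.7] [ 0.5574 -0.34    0.052 ]
white [477  27  23  12  57] [488.2  32.6] [ 0.5654 -0.3951  0.08  ]
white [405  31  26  18 224] [418.1  40. ] [ 0.5897 -0.3519  0.08  ]
white [ 401   61   92   45 1598] [451.5  88. ] [ 0.5501 -0.3422  0.08  ]
white [393  69   4   3   8] [394.2  70.1] [ 0.582  -0.3227  0.08  ]
white [402  89   5   4  13] [403.8  90.4] [ 0.5673 -0.317   0.08  ]
white [472 104   5   5  20] [474.  106.1] [ 0.5324 -0.3439  0.08  ]
white [448 110   6   5  20] [450.6 111.9] [ 0.5385 -0.3292  0.08  ]
dark [ 418    8   85   82 4300] [455.4  50.4] [ 0.5687 -0.3657  0.08  ]
dark [391 113  20  10 104] [397.5 119.2] [ 0.5549 -0.2997  0.08  ]
streak [488.2  32.6] 57 angle -160.5 0.0162
streak [403.8  90.4] 13 angle -176.2 0.0027
streak [474.  106.1] 20 angle 108.9 0.003
streak [450.6 111.9] 20 angle -176.1 0.003
```

The last joint ran to its limit, because yaw raises q7 here. I'll go back to the other half-turn grasp.

```bash
cat > go.py <<'E'
from h import *
from scipy.spatial.transform import Rotation as Rn
import sys
x=np.array([float(a) for a in sys.argv[1:4]]);b=np.radians(float(sys.argv[4]))
s=rec();y=np.array([np.cos(b),np.sin(b),0]);z=np.array([0,0,-1.]);R1=np.c_[np.cross(y,z),y,z]
print('rot',(Rn.from_matrix(R1@cv2.Rodrigues(s['ee_rot'])[0].T).as_rotvec()/(np.pi/2)).round(4),'d',(x-s['position']).round(4))
E
python3 go.py .569 -.375 .27 111
```

```text
t 50.3 q [ 1.006  0.723 -1.267  2.274  1.615  0.954  2.741] p [ 0.519  -0.1828  0.1039] y [-0.605 -0.796 -0.032] z [ 0.414 -0.28  -0.866] F [-4.1  1.5 -2.1] w 0.489
rot [ 0.4018 -0.0332 -1.3111] d [ 0.05   -0.1922  0.1661]
```

Emit:
{"op": "arm_command", "data": {
  "deltas": [0,0,0,0,-0.02,0.04,45,0,0,0,0,-0.04,0.08,45,0.2,-0.017,-0.656,0.02,-0.06,0.16,45,0.2,-0.017,-0.656,0.02,-0.06,0.16,45,0.2,-0.017,-0.656,0.02,-0.06,0.16,45,0.2,-0.017,-0.656,0.02,-0.06,0.16,45,0.2,-0.017,-0.656,0.02,-0.06,0.16,45,0.2,-0.017,-0.656,0.02,-0.06,0.16,45,0.2,-0.017,-0.656,0.02,-0.06,0.16,45,0.2,-0.017,-0.656,0.02,-0.06,0.16,45,0.2,-0.017,-0.656,0.02,-0.06,0.16,45]
}}

```text
clock: 51.4
position: [0.5429, -0.2444, 0.2661]
ee_rot: [1.946, -2.316, 0.448]
force: [-0.3, 0.3, 0.4]
width: 0.491
gripper_force: 0.0
```

```bash
python3 go.py .569 -.375 .27 111; python3 st.py j
```

```text
t 51.4 q [ 1.022  0.527 -1.197  1.756  0.847  1.209  2.539] p [ 0.5429 -0.2444  0.2661] y [-0.974  0.148 -0.169] z [ 0.123 -0.275 -0.954] F [-0.3  0.3  0.4] w 0.491
rot [ 0.2026 -0.0191 -0.6513] d [ 0.0261 -0.1306  0.0039]
t 51.4 q [ 1.022  0.527 -1.197  1.756  0.847  1.209  2.539] p [ 0.5429 -0.2444  0.2661] y [-0.974  0.148 -0.169] z [ 0.123 -0.275 -0.954] F [-0.3  0.3  0.4] w 0.491
{'brown': [0.7163, 0.1102], 'orange': [0.7095, 0.0171]} o [0.6876 0.0187] yaw deg -4.15
L gap -0.0054 plate [0.6217 0.1463] TCP contact x 0.6122
R gap -0.0064 plate [ 0.6039 -0.098 ] TCP contact x 0.5944
stand y in dryer 0.0146
```

Recovered, and the stand is unmoved.

Emit:
{"op": "arm_command", "data": {
  "deltas": [0.203,-0.019,-0.651,0.02,-0.08,0.004,45,0.203,-0.019,-0.651,0.02,-0.08,0.004,45,0.203,-0.019,-0.651,0.02,-0.08,0.004,45,0.203,-0.019,-0.651,0.02,-0.08,0.004,45,0.203,-0.019,-0.651,0.02,-0.08,0.004,45,0.203,-0.019,-0.651,0.02,-0.08,0.004,45,0.203,-0.019,-0.651,0.02,-0.08,0.004,45,0.203,-0.019,-0.651,0.02,-0.08,0.004,45,0.203,-0.019,-0.651,0.02,-0.08,0.004,45,0.203,-0.019,-0.651,0.02,-0.08,0.004,45]
}}

```text
clock: 52.45
position: [0.5627, -0.3245, 0.2701]
ee_rot: [0.575, -3.088, -0.001]
force: [0.4, 0.6, -0.1]
width: 0.491
gripper_force: 0.0
```

```bash
python3 knob.py w7;python3 go.py .569 -.375 .27 111
```

```text
t 52.45 q [ 1.014  0.645 -0.985  1.416  0.537  1.364  1.954] p [ 0.5627 -0.3245  0.2701] y [-0.36   0.933  0.001] z [-0.     0.001 -1.   ] F [ 0.4  0.6 -0.1] w 0.491
[230 180]
red [262 178   6   7  30] [264.7 180.9] [ 0.5577 -0.3416  0.052 ]
white [ 200  145   62   68 1451] [230.4 174.7] [ 0.5592 -0.3761  0.08  ]
white [224 170   2  16  31] [224.5 177.7] [ 0.5642 -0.3805  0.08  ]
white [260 196   3   4   7] [260.7 197.6] [ 0.5702 -0.34    0.08  ]
dark [ 210  163   41   46 1310] [230.  184.6] [ 0.5687 -0.3732  0.08  ]
streak [224.5 177.7] 31 angle 18.4 0.0151
t 52.5 q [ 1.014  0.645 -0.985  1.416  0.537  1.365  1.953] p [ 0.5627 -0.3245  0.2702] y [-0.359  0.933  0.001] z [-0.     0.001 -1.   ] F [ 0.3  0.6 -0. ] w 0.49
rot [-0.0006 -0.0002 -0.0006] d [ 0.0063 -0.0505 -0.0002]
```

The knob is aligned: the pointer streak is vertical in the wrist image at (224.5,178), the disc is centred at (230,186), and the red mark is at (265,181). Descending on the bar.

Emit:
{"op": "arm_command", "data": {
  "deltas": [0,0,0,0.006,-0.03,0,45,0,0,0,0.006,-0.052,0,45,0,0,0,0.006,-0.052,-0.04,45,0,0,0,0.006,-0.052,-0.09,45,0,0,0,0.006,-0.052,-0.13,45,0,0,0,0.006,-0.052,-0.16,45,0,0,0,0.006,-0.052,-0.18,45,0,0,0,0.006,-0.052,-0.192,45,0,0,0,0.006,-0.052,-0.192,45,0,0,0,0.006,-0.052,-0.192,45]
}}

```text
clock: 53.5
position: [0.5693, -0.3769, 0.0788]
ee_rot: [-0.569, 3.089, 0.002]
force: [-0.3, -0.4, 0.1]
width: 0.49
gripper_force: 0.0
```

Emit:
{"op": "arm_command", "data": {
  "deltas": [0,0,0,0,0,0,5,0,0,0,0,0,0,5,0,0,0,0,0,0,5,0,0,0,0,0,0,5,0,0,0,0,0,0,5,0,0,0,0,0,0,5],
  "force": 15
}}

```text
clock: 54.1
position: [0.5693, -0.3769, 0.0789]
ee_rot: [-0.567, 3.089, 0.003]
force: [-0.1, 3.7, 5.8]
width: 0.467
gripper_force: 15.0
```

The opening is 43 mm, so the pads are on the round knob body. Friction is ample against 0.06 N·m, so turn from here.

Emit:
{"op": "arm_command", "data": {
  "deltas": [0,0,0,0,0,0,5,0,0,0,0,0,0,5,0,0,-0.08,0,0,0,5,0,0,-0.16,0,0,0,5,0,0,-0.24,0,0,0,5,0,0,-0.32,0,0,0,5,0,0,-0.4,0,0,0,5,0,0,-0.48,0,0,0,5,0,0,-0.56,0,0,0,5,0,0,-0.64,0,0,0,5,0,0,-0.72,0,0,0,5,0,0,-0.8,0,0,0,5,0,0,-0.88,0,0,0,5,0,0,-0.96,0,0,0,5,0,0,-1,0,0,0,5,0,0,-1,0,0,0,5,0,0,-1,0,0,0,5],
  "force": 25
}}

```text
clock: 55.8
position: [0.5712, -0.3727, 0.0789]
ee_rot: [1.779, 2.588, 0.01]
force: [2.4, 11.4, 5.4]
width: 0.465
gripper_force: 25.0
```

Emit:
{"op": "arm_command", "data": {
  "deltas": [0,0,0,0,0,0,60,0,0,0,0,0,0,60,0,0,0,0,0,0,60,0,0,0,0,0,0,60,0,0,0,0,0,0.03,60,0,0,0,0,0,0.08,60,0,0,0,0,0,0.13,60,0,0,0,0,0.02,0.17,60,0,0,0,0,0.052,0.192,60,0,0,0,0,0.052,0.192,60,0,0,0,0,0.052,0.192,60]
}}

```text
clock: 56.9
position: [0.569, -0.325, 0.2709]
ee_rot: [1.781, 2.584, 0.001]
force: [-0.8, -1.4, -1.2]
width: 0.652
gripper_force: 0.0
```

```bash
python3 knob.py w8; python3 st.py k; python3 -c "
import cv2,numpy as np
from h import *
a=cv2.imread('pics/top0.png');b=cv2.imread('pics/t_k.png')
def f(im,lo,hi,R):
    h=cv2.cvtColor(im,cv2.COLOR_BGR2HSV);m=cv2.inRange(h,lo,hi)>0;r=np.zeros(m.shape,bool);x0,y0,x1,y1=R;r[y0:y1,x0:x1]=m[y0:y1,x0:x1]
    return max(blobs(r,10),key=lambda k:k[0][4])
for n,lo,hi,R in (('wheel',(105,150,40),(125,255,255),(405,175,490,245)),('jarorange',(5,140,60),(18,255,255),(125,120,165,160))):
    for im in (a,b): k=f(im,lo,hi,R);print(n,k[0],k[1].round(1))
"
```

```text
t 56.9 q [ 0.802  0.534 -0.583  1.421  0.298  1.271  0.56 ] p [ 0.569  -0.325   0.2709] y [0.935 0.356 0.002] z [ 0.003 -0.001 -1.   ] F [-0.8 -1.4 -1.2] w 0.652
[262 233]
red [261 198   6   5  26] [263.7 200.3] [ 0.5577 -0.3413  0.052 ]
white [279 203   4   3   7] [280.4 204.1] [ 0.5738 -0.3326  0.08  ]
white [246 204   4   4  11] [247.7 205.2] [ 0.5432 -0.3454  0.08  ]
white [231 204  47  56 768] [249.2 226.3] [ 0.5521 -0.3661  0.08  ]
white [235 216   3   3   9] [236. 217.] [ 0.5361 -0.3615  0.08  ]
white [271 218  24  43 309] [284.9 243.5] [ 0.5933 -0.3706  0.08  ]
white [263 228   2  15  26] [263.6 235.8] [ 0.5696 -0.3706  0.08  ]
dark [222 181  85   8 495] [264.4 184.4] [ 0.5516 -0.3194  0.08  ]
dark [ 246  215   39   48 1207] [264.7 236.2] [ 0.5708 -0.3705  0.08  ]
dark [ 202  248  120   45 1945] [251.  280.9] [ 0.5746 -0.4238  0.08  ]
streak [247.7 205.2] 11 angle -114.7 0.0037
streak [263.6 235.8] 26 angle -71.5 0.0154
t 56.95 q [ 0.802  0.536 -0.582  1.422  0.298  1.271  0.56 ] p [ 0.5683 -0.3261  0.2698] y [0.935 0.355 0.001] z [ 0.001 -0.001 -1.   ] F [-0.9 -0.9 -0.1] w 0.654
{'brown': [0.7163, 0.1102], 'orange': [0.7095, 0.0171]} o [0.6876 0.0187] yaw deg -4.15
L gap -0.0054 plate [0.6217 0.1463] TCP contact x 0.6122
R gap -0.0064 plate [ 0.6039 -0.098 ] TCP contact x 0.5944
stand y in dryer 0.0146
wheel [ 415  183   62   60 2919] [445.6 212.7]
wheel [ 415  183   62   60 2922] [445.6 212.7]
jarorange [131 125  22  16  99] [144.2 135.2]
jarorange [131 125  22  16  99] [144.1 135.1]
```

The streak went from 18.4° to −71.5°, a 90° clockwise turn onto the red mark. The stand, wheel and jar are unmoved, so I'm handing in.

```bash
python3 -c "
from h import *
print(arm.sign_off())"
```

```text
the job is handed in; nothing more can be done
None
```

The job is handed in at about 57 s: three beakers hung, the stand flush against the rail and the timer a quarter turn clockwise. The jar and wheel were unmoved; the mug was never approached or re-measured. On the way one joint ran to its range limit (q7 read 2.741 against 2.74), and the sign-off returned no verdict.

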